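# Blank off a bench supply unit and book it with the hand scanner

## Task

Fit every blank cover plate lying on the mat into a free window of the bench supply unit, single plates in single windows and the wide one in the wide window, each pressed down until it sits level on its seat (a single window may stay open if there are fewer plates). When all are home, take the hand scanner, aim it squarely at the middle of the unit's bar-code label from a few centimetres away with its window along the length of the label, hold it steady for two seconds, and put it back in its rest. Leave the solder reel, the cleaner bottle and the screwdriver where they are.

Things in the scene. Friction and masses are not known exactly. Their poses are not given: they have to be found in the camera images.
- unit: the bench supply unit, fixed: an aluminium housing 104 mm (x) x 420 mm (y), its flat top 55 mm above the bench, with a row of windows in its top along its y axis; a socket outlet (5 mm proud) is already fitted at its +y end, the bar-code label lies at its -y end. Origin at the centre of its underside, z up. On both long sides of each window the flat top is 26 mm wide; the bars between neighbouring windows are 6 mm wide
- win_a (a point): centre of the seat (floor) of a single window of the unit: a square opening 52 x 52 mm (3 mm of play on each side of a plate), its seat 7 mm below the unit's top. Near the two ends (16 mm either side of the centre along the unit's y) a steel friction clip stands 4 mm above the seat: a plate laid in the window rests on the clips 4 mm too high and stays so until it is pushed down with about 3 N on each clip (6 N in all); it then stays down
- win_b (a point): centre of the seat of the second single window, like win_a
- win_c (a point): centre of the seat of the third single window, like win_a
- win_wide (a point): centre of the seat of the wide window, 52 mm (unit x) x 98 mm (unit y), 7 mm deep, with the same two clips 39 mm either side of its centre along the unit's y: a plate pushed at one end only goes down at that end only
- plate_1: plain white plastic blank cover plate, 46 x 46 x 12 mm, 35 g, edges rounded 3 mm, both faces alike; origin at its centre (half-way up), z is normal to its faces, x and y along its edges. Starts lying flat on the mat. None if it is not there in this run
- plate_2: a single plate like plate_1
- plate_3: a single plate like plate_1
- plate_wide: plain white plastic wide cover plate, 92 mm (its x) x 46 mm (its y) x 12 mm, 70 g, otherwise like plate_1; origin at its centre, z normal to its faces. Always there. Seated, any plate's centre is 54 mm above the unit's underside and its face stands 5 mm proud of the unit's top
- label: white bar-code label 50 mm (its y) x 30 mm (its x) on top of the unit; origin at its centre, z out of it (up), the bars follow one another along its y
- scanner: hand-held line scanner, 160 g, grey: a straight handle 107 mm long (its x, from -62 to +45 mm), 28 mm wide (y), 22 mm thick (z), with a head 62 mm wide at the +x end bent down 55 degrees. Origin on the handle's centre line, the place to grip it and about its balance point; x along the handle to the head, z up when it lies in its rest
- scan_window: the scanner's dark window, 52 x 13 mm, fixed to the scanner at the end of its bent head: origin at the window's centre, which lies 74 mm ahead (scanner x) and 41 mm below (scanner -z) the scanner's origin; x is the line of sight, out of the window, 55 degrees below the scanner's own x axis; y is the window's long side, the same as the scanner's y. It reads at 30 to 120 mm
- rest: the scanner's rest, fixed: black, base plate 115 x 64 x 6 mm, with two saddles (14 mm long, beds 45 mm above the bench, flared cheeks to 65 mm) at x = -45 and +31 mm; between them the handle is free for 62 mm. Origin on the bench below the scanner's origin, x the way the scanner's head points
- rest_seat (a point): where the scanner's origin is when it lies in its rest, 56 mm above the bench
- rest_window (a point): where the origin of scan_window is when the scanner lies in its rest
- solder_reel: bystander: solder reel with blue flanges, 52 mm across, 48 mm high, origin at the centre of its underside
- cleaner: bystander: clear bottle with white cap, 54 mm across, 130 mm high, origin at the centre of its underside
- driver: bystander: screwdriver with red handle, 170 mm long, lying on the bench between the unit's label end and the soldering-iron stand; origin at its middle
Mind the look-alikes: they are no part of the job. What is shaped like the plate_wide but brown, orange or turquoise is not meant.

How it is judged:
By the outcome, as a careful person would: the job done as asked, in the order asked, and still so for the second after the job is handed in, with the robot touching nothing.
Of plate_1, plate_2, plate_3 only 2 to 3 are there at a start; the rules pass over those that are not, and their reading is None.
At some moment in a run one of plate_1, plate_2, plate_3, plate_wide may be knocked a few centimetres aside while the robot is not near it.
Once in a run the grip may slacken for a moment while it holds something.
It also fails if it takes over 210 s, if anything falls off the work surface, if the arm or the gripper's body presses on something with over 40 N, if the wrist force passes 120 N, or if a joint passes its speed limit or range.

## Robot

A 6-joint arm with a two-finger parallel gripper is mounted at the origin on the work surface. World frame = base frame: x ahead of the robot, y to its left, z up, the work surface at z = 0. Lengths are in m, angles in rad, forces in N, time in s.
With the tool pointing down it reaches from about 0.425 to 1.125 m from the base axis. Payload 14.9 kg.
Tool frame: the origin (TCP) lies midway between the tips of the shut fingers; the grasp point (between the pads) lies 19 mm behind it; z points along the fingers, y is the line along which they close (so a half turn about z gives the same grasp; the last joint's range is limited). The gripper opens to 91 mm and grips with 3 to 60 N. Pads are 32 mm wide; open, the fingers measure 118 mm over their backs; the gripper's body (76 mm by 178 mm) begins 60 mm behind the grasp point.
Start: joints at [-1.281, 0.379, 1.734, -0, 1.028, -0.033], TCP at [0.222, -0.664, 0.214] pointing down, gripper open.
Joint ranges: [-2.77, 2.77], [-0.74, 2.19], [0, 2.66], [-1.06, 4.2], [0.31, 2.87], [-3.08, 3.08]. Speed limits (rad/s): [1.89, 1.89, 2.39, 3.14, 3.14, 3.14].

## Interface

Orientations are given as a unit quaternion [w, x, y, z].
In Python, from cell import env gives the robot as it stands. The module is installed in compiled form; this text tells all that it offers.
- The arm moves only by the tool move_arm, never from a script. Its argument "rows" is a list of rows, each a list of 7 numbers: the turn, a rotation vector about the world's x, y, z in rad, then the shift along the world's x, y, z in m, then the opening, from -1 (shut) to 1 (fully open). A call has 1 to 12 rows; each row is the pose to reach, as a shift and turn from the pose commanded when the call began; what a row does not reach only later rows make up. A row lasts 1/8 s, in which the tool goes at most 62.5 mm and 10.7 degrees, less where a joint would pass 70% of its speed; a pose out of reach is approached as far as the arm can. A call with a gripper value outside its range is refused whole. The fingers move at their own pace and stop on an object; "force" is the grip in N (left out, the last holds). Time passes only in rows, so rows that repeat a pose let the fingers close. It gives the time, the measured TCP pose, the force, the opening and the grip force at its end, in the units of the state.
- env.sense(): the state, without advancing time (a new reading comes with each control period).
- env.camera(name): name is "side" or "top" or "wrist"; returns a dict with "img" (420x560x3 uint8, red, green, blue), "mtx" (3x3 intrinsics, pixels), "R" (3x3) and "t" (3): a world point X has camera coordinates R X + t. Camera axes: x right, y down, z forward; pixel columns grow to the right and rows downward; lengths in m; the calibration is good to about 2 mm. A picture is of the moment at which its call begins. There is no depth.
- env.sign_off(): hands the job in; it is judged then, once.
The state is a dict: "clock": time; "qpos": joint angles; "qvel": joint speeds; "effort": joint torques, N m; "position": TCP position; "ee_rot": TCP orientation; "contact_force": force on the tool from outside, world axes, zero at the start; "moment": the same for the moment, N m; "grip_width": opening from 0.0 (shut) to 1.0 (fully open); "grip_force": force on a finger pad.
Only numpy, scipy, OpenCV 4.12 (cv2) and the standard library are available. Lean on these libraries where they do the work, as an engineer would, in place of code of your own. Each camera call takes 0.05 s, during which the arm holds its last target. There are 200 camera calls.

## Working session

There is one attempt and no reset: what is moved stays moved. The work goes in short steps, Python scripts to look and compute and a tool call to move; the robot and the scene stay as the last step left them, time stands still between calls to the robot, and variables do not carry over. Pictures are saved under pics/ and viewed, at most 14 in all, crops included, and the job is handed in when it is done.

Besides the shell and the picture viewer there is one more tool, called after "Emit:" by a JSON object that holds its "op" and its "data", one argument or row to a line. move_arm: Moves the arm, as the interface text tells. Its arguments: {"type":"object","properties":{"rows":{"type":"array"},"force":{"type":"number"}},"required":["rows"]}

```bash
mkdir -p pics
cat > h.py <<'E'
import numpy as np, cv2
from cell import env
def snap(n,f):
    c=env.camera(n); cv2.imwrite(f'pics/{f}.png',cv2.cvtColor(c['img'],cv2.COLOR_RGB2BGR)); np.savez(f'pics/{f}.npz',**c); return c
def ray(f,uv,z):
    c=np.load(f'pics/{f}.npz'); uv=np.atleast_2d(np.array(uv,float)); z=np.broadcast_to(z,len(uv))
    C=-c['R'].T@c['t']; d=(c['R'].T@np.linalg.inv(c['mtx'])@np.c_[uv,np.ones(len(uv))].T).T
    return C+d*((z-C[2])/d[:,2])[:,None]
def proj(f,X):
    c=np.load(f'pics/{f}.npz'); p=(c['mtx']@(c['R']@np.atleast_2d(X).T+c['t'][:,None])).T; return p[:,:2]/p[:,2:]
E
python3 - <<'E'
from h import *
for n in ('top','side','wrist'):
    c=snap(n,n+'0'); print(n,c['mtx'].round(1).tolist(),(-c['R'].T@c['t']).round(3),c['R'].round(2).tolist())
a=cv2.imread('pics/top0.png'); cv2.imwrite('pics/top0b.png',cv2.resize(a,(800,600),interpolation=cv2.INTER_CUBIC))
print(env.sense())
E
```

```text
top [[493.8, 0.0, 277.7], [0.0, 493.8, 218.9], [0.0, 0.0, 1.0]] [0.419 0.039 1.23 ] [[0.01, -1.0, 0.01], [-0.99, -0.01, -0.12], [0.12, -0.01, -0.99]]
side [[465.7, 0.0, 274.8], [0.0, 465.7, 206.7], [0.0, 0.0, 1.0]] [-0.114  0.762  0.839] [[-0.74, -0.67, 0.02], [-0.42, 0.45, -0.79], [0.52, -0.6, -0.61]]
wrist [[341.3, 0.0, 280.2], [0.0, 341.3, 205.8], [0.0, 0.0, 1.0]] [ 0.298 -0.638  0.384] [[0.32, -0.95, -0.0], [-0.91, -0.3, 0.29], [-0.27, -0.09, -0.96]]
{'clock': 0.15, 'qpos': array([-1.28130223e+00,  3.79287112e-01,  1.73462737e+00, -2.06153985e-05,
        1.02848587e+00, -3.33076094e-02]), 'qvel': array([ 2.62903810e-04,  7.27287039e-04, -1.76124025e-03, -8.76218878e-04,
        9.45145610e-04,  4.70604463e-05]), 'effort': array([-6.97082887e-04, -7.64111781e+01, -4.34653974e+01,  6.50264206e-02,
        4.09400894e-02, -5.30684326e-05]), 'position': array([ 0.2219604 , -0.66357492,  0.21344916]), 'ee_rot': array([-3.99413824e-04,  9.87002197e-01,  1.60706254e-01, -6.03433804e-05]), 'contact_force': array([ 0.64409996, -0.51547018, -0.67800955]), 'moment': array([-0.00257249,  0.05381675,  0.01946599]), 'grip_force': 0.0, 'grip_width': 0.9987396924982087}
```

View pics/top0b.png

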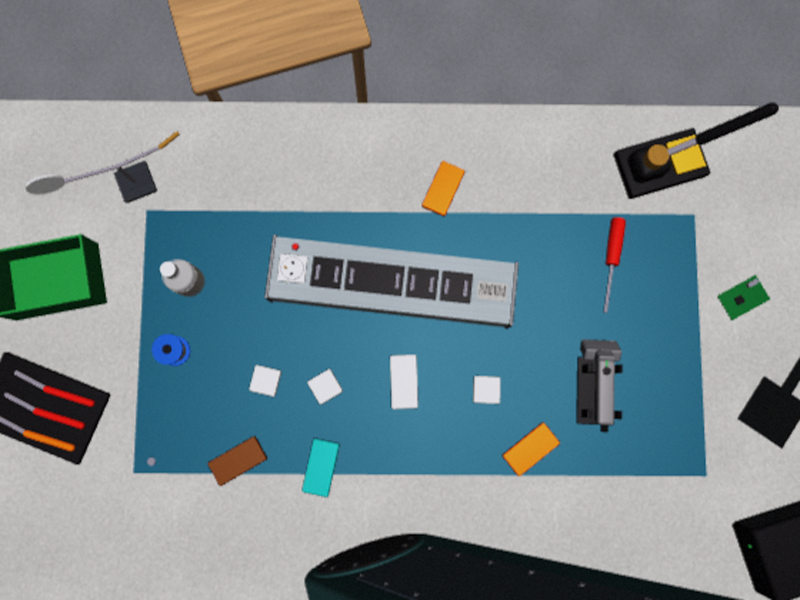

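View pics/side0.png

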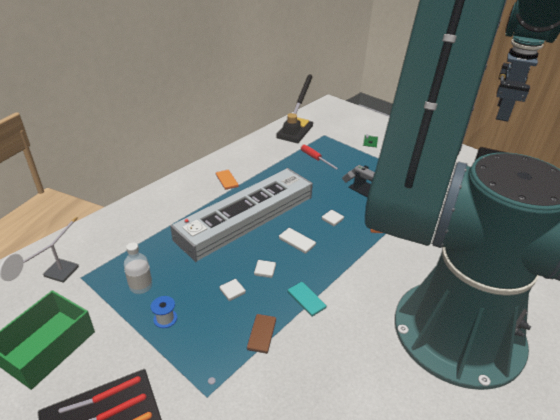

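The top view shows white plates at (265,380), (324,386) and (487,390), all single, and the white wide plate at (403,381). The look-alikes are brown (237,460), turquoise (320,467), orange (531,448) and orange (443,188). The unit runs from (270,265) to (515,295), with its label at (492,290), and the scanner is at (600,385). I choose the four white ones.

```bash
cat >> h.py <<'E'
def plates(f,zt=0.012,thr=150,amin=100):
    im=np.load(f'pics/{f}.npz')['img']; m=((im.min(2)>thr)&(np.ptp(im.astype(int),axis=2)<30)).astype(np.uint8)
    out=[]
    for c in cv2.findContours(m,cv2.RETR_EXTERNAL,cv2.CHAIN_APPROX_NONE)[0]:
        if cv2.contourArea(c)<amin: continue
        P=ray(f,c[:,0],zt)[:,:2].astype(np.float32)*1000
        (x,y),(w,h),a=cv2.minAreaRect(P)
        if w<h: w,h,a=h,w,a+90   # a = direction of long side
        if 35<h<60 and 35<w<110: out.append((round(x,1),round(y,1),round(w,1),round(h,1),round((a+90)%180-90,1),(c[:,0].mean(0)).round()))
    return out
E
python3 - <<'E'
from h import *
for p in plates('top0'): print(*p)
# 800x600 px -> original
s=0.7
print(ray('top0',np.array([[273,236],[517,263],[512,325],[267,298]])*s,0.055).round(4))
print(ray('top0',np.array([[326,272],[374,278],[422,283],[456,287],[492,290]])*s,[.048]*4+[.055]).round(4))
print(ray('top0',np.array([[604,380],[601,348]])*s,[.067,.05]).round(4))
a=cv2.imread('pics/top0.png')
A=cv2.resize(a[140:240,170:380],(800,381),interpolation=cv2.INTER_CUBIC)
B=cv2.resize(a[225:310,395:445],(0,0),fx=2.5,fy=2.5,interpolation=cv2.INTER_CUBIC)
o=np.zeros((600,800,3),np.uint8); o[:381]=A; o[385:385+212,:125]=B; w=cv2.resize(cv2.imread('pics/wrist0.png'),(286,214)); o[385:599,200:486]=w
cv2.imwrite('pics/c1.png',o)
E
```

```text
[[ 0.6896  0.2425  0.055 ]
 [ 0.6461 -0.1717  0.055 ]
 [ 0.5404 -0.1618  0.055 ]
 [ 0.5832  0.2497  0.055 ]]
[[ 0.6295  0.1521  0.048 ]
 [ 0.6198  0.0705  0.048 ]
 [ 0.6118 -0.0111  0.048 ]
 [ 0.6053 -0.0688  0.048 ]
 [ 0.5995 -0.1289  0.055 ]]
[[ 0.4492 -0.3101  0.067 ]
 [ 0.5032 -0.3118  0.05  ]]
```

View pics/c1.png

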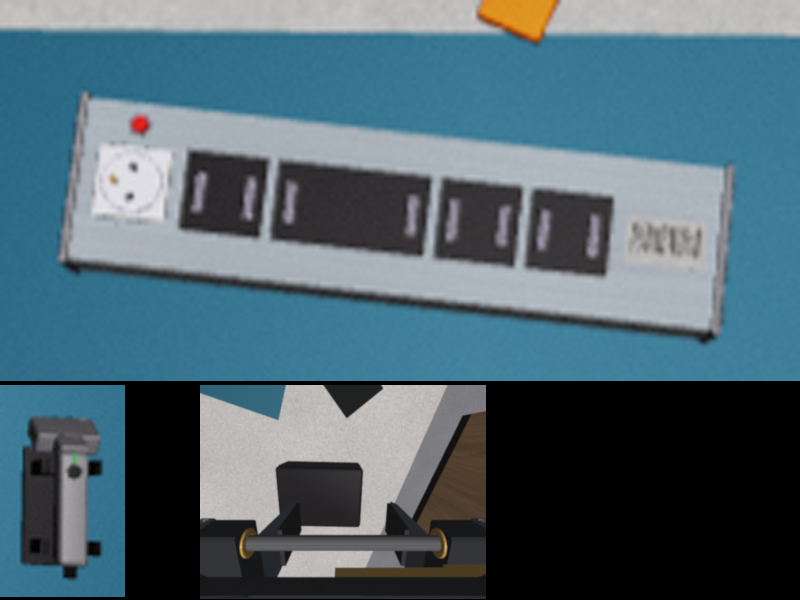

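```bash
sed -i 's/RETR_EXTERNAL/RETR_LIST/' h.py
python3 - <<'E'
from h import *
for p in plates('top0'): print(*p)
E
```

```text
434.6 -123.8 44.2 41.9 -0.4 [340. 272.]
437.7 155.0 45.6 44.4 30.6 [227. 270.]
447.4 258.3 44.4 44.2 76.4 [185. 266.]
447.5 20.0 90.5 44.4 0.4 [282. 267.]
596.9 -574.9 85.8 55.2 -61.2 [520. 208.]
633.3 416.6 55.0 49.6 28.1 [123. 191.]
```

Emit:
{"op": "move_arm", "data": {
  "rows": [
    [0,0,1.143,0.308,0.724,0.046,1],
    [0,0,1.143,0.308,0.724,0.046,1],
    [0,0,1.143,0.308,0.724,0.046,1],
    [0,0,1.143,0.308,0.724,0.046,1],
    [0,0,1.143,0.308,0.724,0.046,1],
    [0,0,1.143,0.308,0.724,0.046,1],
    [0,0,1.143,0.308,0.724,0.046,1],
    [0,0,1.143,0.308,0.724,0.046,1],
    [0,0,1.143,0.308,0.724,0.046,1],
    [0,0,1.143,0.308,0.724,0.046,1],
    [0,0,1.143,0.308,0.724,0.046,1],
    [0,0,1.143,0.308,0.724,0.046,1]
  ]
}}

```text
clock: 1.65
position: [0.5156, 0.0272, 0.258]
ee_rot: [0.0, 0.743, 0.669, 0.0]
contact_force: [0.9, -0.7, -0.3]
grip_width: 0.999
grip_force: 0.0
```

Emit:
{"op": "move_arm", "data": {
  "rows": [
    [0,0,0,0,0,0,1]
  ]
}}

```text
clock: 1.78
position: [0.5161, 0.0283, 0.2579]
ee_rot: [0.0, 0.742, 0.671, 0.0]
contact_force: [0.1, -0.8, -0.3]
grip_width: 1.001
grip_force: 0.0
```

Run:
```python
from h import *
s=env.sense(); print(s['position'],s['ee_rot'],s['qpos'].round(3),s['clock'],s['contact_force'])
snap('wrist','w1')
for p in plates('w1',amin=400): print(*p)
a=cv2.imread('pics/w1.png');cv2.imwrite('pics/w1b.png',cv2.resize(a,(800,600),interpolation=cv2.INTER_CUBIC))
```

```text
[0.51613592 0.02827906 0.25789717] [6.75294237e-05 7.41747777e-01 6.70678872e-01 2.83313654e-04] [0.01  0.03  2.072 0.    1.038 0.11 ] 1.775 [ 0.07260567 -0.80140289 -0.28923749]
434.4 -116.4 45.7 35.5 -1.6 [233. 282.]
621.4 -23.1 61.0 59.6 -5.8 [368. 203.]
447.2 20.3 91.6 46.0 2.0 [227. 184.]
438.2 156.0 45.6 45.5 -59.0 [202.  69.]
```

View pics/w1b.png

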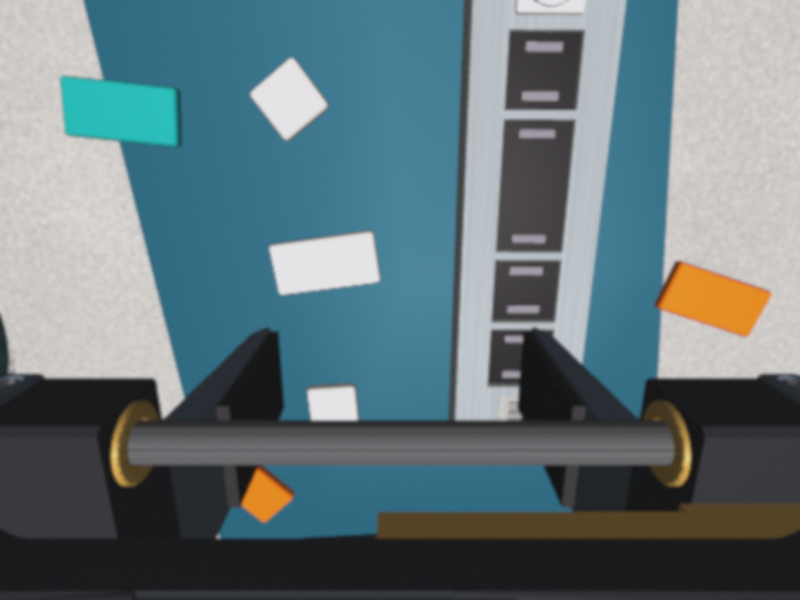

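```bash
cat >> h.py <<'E'
def windows(f,zt=0.055,thr=75):
    im=np.load(f'pics/{f}.npz')['img']; m=(im.max(2)<thr).astype(np.uint8)
    out=[]
    for c in cv2.findContours(m,cv2.RETR_LIST,cv2.CHAIN_APPROX_NONE)[0]:
        if cv2.contourArea(c)<100: continue
        P=ray(f,c[:,0],zt)[:,:2].astype(np.float32)*1000
        (x,y),(w,h),a=cv2.minAreaRect(P)
        if w<h: w,h,a=h,w,a+90
        if 40<h<62 and 40<w<110 and x>500: out.append((round(x,1),round(y,1),round(w,1),round(h,1),round((a+90)%180-90,1)))
    return out
E
python3 - <<'E'
from h import *
for f in ('top0','w1'):
    print(f)
    for p in sorted(windows(f),key=lambda p:-p[1]): print(*p)
snap('top','top1')
for p in plates('top1'): print(*p)
E
```

```text
top0
785.2 481.7 62.6 56.4 22.7
628.0 150.9 49.2 48.8 84.0
619.5 70.4 94.8 48.8 84.0
611.0 -10.3 48.8 48.8 -6.0
605.2 -67.9 48.6 48.2 84.0
w1
628.5 151.4 48.4 48.0 -5.8
620.1 71.5 93.4 47.2 83.9
611.1 -9.3 47.7 46.3 -5.8
433.7 -124.9 46.1 39.4 -0.6 [341. 272.]
437.6 155.2 46.0 45.2 31.8 [227. 270.]
446.8 258.4 45.4 44.9 -13.5 [185. 266.]
597.1 -574.7 85.7 54.4 -61.3 [520. 208.]
629.9 417.9 54.8 51.0 -87.7 [123. 191.]
```

Emit:
{"op": "move_arm", "data": {
  "rows": [
    [0,0,-1.44,-0.069,-0.008,-0.178,1],
    [0,0,-1.44,-0.069,-0.008,-0.178,1],
    [0,0,-1.44,-0.069,-0.008,-0.178,1],
    [0,0,-1.44,-0.069,-0.008,-0.178,1],
    [0,0,-1.44,-0.069,-0.008,-0.178,1],
    [0,0,-1.44,-0.069,-0.008,-0.178,1],
    [0,0,-1.44,-0.069,-0.008,-0.178,1],
    [0,0,-1.44,-0.069,-0.008,-0.178,1],
    [0,0,-1.44,-0.069,-0.008,-0.178,1],
    [0,0,-1.44,-0.069,-0.008,-0.178,1],
    [0,0,-1.44,-0.069,-0.008,-0.178,1]
  ]
}}

```text
clock: 3.25
position: [0.446, 0.0168, 0.0797]
ee_rot: [0.0, 1.0, 0.013, -0.0]
contact_force: [0.6, 0.2, -0.7]
grip_width: 0.999
grip_force: 0.0
```

Run:
```python
from h import *
s=env.sense(); print(s['position'],s['ee_rot'],s['qpos'].round(3),s['clock'])
snap('wrist','w2');snap('side','s2')
for p in plates('w2',amin=400): print(*p)
```

```text
[0.44602307 0.01680914 0.07970331] [ 5.21012443e-07  9.99908979e-01  1.34919694e-02 -2.70696946e-05] [-0.015  0.213  2.285 -0.     0.644  1.529] 3.25
434.8 -122.3 45.2 45.0 -1.7 [466. 235.]
438.4 155.1 45.5 45.0 -59.0 [ 94. 221.]
447.6 19.6 91.0 45.1 2.1 [277. 211.]
```

View pics/w2.png

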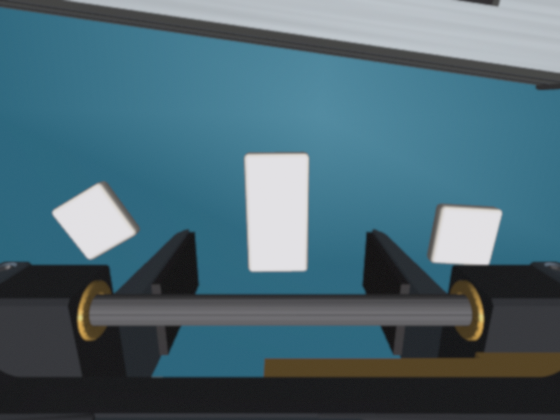

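The wrist view shows the white wide plate at (277,211) between the fingers, with singles at (94,221) and (466,235). Next I correct the offset, descend and close.

Emit:
{"op": "move_arm", "data": {
  "rows": [
    [0,0,0.01,0.0015,0.003,0,1],
    [0,0,0.01,0.0015,0.003,-0.04,1],
    [0,0,0.01,0.0015,0.003,-0.07,1],
    [0,0,0.01,0.0015,0.003,-0.075,1],
    [0,0,0.01,0.0015,0.003,-0.075,1]
  ]
}}

```text
clock: 3.98
position: [0.4478, 0.0202, 0.005]
ee_rot: [-0.0, 1.0, 0.018, -0.0]
contact_force: [0.3, 0.1, 0.4]
grip_width: 1.0
grip_force: 0.0
```

Emit:
{"op": "move_arm", "data": {
  "rows": [
    [0,0,0,0,0,0,-1],
    [0,0,0,0,0,0,-1],
    [0,0,0,0,0,0,-1],
    [0,0,0,0,0,0,-1],
    [0,0,0,0,0,0,-1],
    [0,0,0,0,0,0,-1],
    [0,0,0,0,0,0,-1],
    [0,0,0,0,0,0,-1]
  ],
  "force": 25
}}

```text
clock: 4.97
position: [0.4477, 0.0201, 0.0048]
ee_rot: [0.0, 1.0, 0.018, 0.0]
contact_force: [-1.2, -1.0, 4.8]
grip_width: 0.5
grip_force: 25.0
```

Emit:
{"op": "move_arm", "data": {
  "rows": [
    [0,0,0,0,0,0.05,-1],
    [0,0,0,0,0,0.09,-1],
    [0,0,0.18,0.02,0.006,0.09,-1],
    [0,0,0.36,0.04,0.012,0.09,-1],
    [0,0,0.54,0.06,0.018,0.09,-1],
    [0,0,0.72,0.08,0.024,0.09,-1],
    [0,0,0.9,0.105,0.03,0.09,-1],
    [0,0,1.08,0.13,0.036,0.09,-1],
    [0,0,1.26,0.155,0.045,0.09,-1],
    [0,0,1.43,0.172,0.051,0.09,-1],
    [0,0,1.43,0.172,0.051,0.09,-1],
    [0,0,1.43,0.172,0.051,0.09,-1]
  ]
}}

```text
clock: 6.48
position: [0.6186, 0.0709, 0.0943]
ee_rot: [-0.0, 0.745, 0.668, -0.0]
contact_force: [0.3, 0.6, -1.0]
grip_width: 0.504
grip_force: 25.0
```

Run:
```python
from h import *
s=env.sense(); print(s['position'],s['ee_rot'],s['grip_width'],s['clock'])
snap('wrist','w3');snap('top','t3')
for f,z in (('w3',.106),('t3',.106)):
  print(f)
  for p in plates(f,z,amin=300): print(*p)
a=np.hstack([cv2.imread('pics/w3.png')]); cv2.imwrite('pics/w3b.png',a)
```

```text
[0.6186205  0.07090663 0.09427295] [-3.41036553e-04  7.44529841e-01  6.67588943e-01 -4.49758719e-04] 0.5044057509069517 6.475
w3
628.1 151.7 40.6 40.2 -6.3 [284. 101.]
t3
432.8 -110.9 41.8 41.2 -3.7 [340. 272.]
444.6 241.4 41.9 41.6 -13.5 [185. 266.]
583.3 -526.9 78.2 49.5 -61.3 [520. 208.]
597.2 -63.0 55.0 54.4 84.0 [319. 201.]
612.7 387.7 50.4 48.9 -82.3 [123. 191.]
```

View pics/w3b.png

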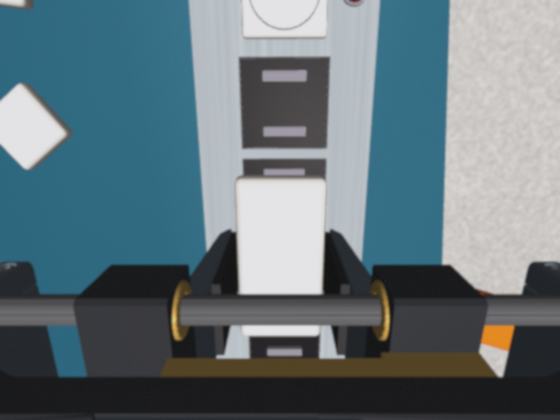

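Run:
```python
from h import *
P=ray('w3',[[281,177.5],[281,335],[237,240],[326,240]],.1015); print(P.round(4),P[:2].mean(0),P[2:].mean(0))
u=np.array([.1045,.9945]); print((P[:,:2]-[.6198,.0710])@u)
print(windows('w3'))
```

```text
[[0.6229 0.1175 0.1015]
 [0.6131 0.0276 0.1015]
 [0.5968 0.0874 0.1015]
 [0.6424 0.0824 0.1015]] [0.61798518 0.07255014 0.1015    ] [0.61958883 0.08486208 0.1015    ]
[ 0.04661437 -0.04391044  0.01386742  0.01366012]
[(628.3, 151.6, 49.4, 49.2, -6.3)]
```

Emit:
{"op": "move_arm", "data": {
  "rows": [
    [0,0,0.004,0.0013,-0.0013,0,-1],
    [0,0,0.004,0.0013,-0.0013,-0.02,-1],
    [0,0,0.004,0.0013,-0.0013,-0.03,-1],
    [0,0,0.004,0.0013,-0.0013,-0.034,-1],
    [0,0,0.004,0.0013,-0.0013,-0.0365,-1],
    [0,0,0.004,0.0013,-0.0013,-0.0365,-1],
    [0,0,0.004,0.0013,-0.0013,-0.0365,-1]
  ]
}}

```text
clock: 7.45
position: [0.6212, 0.0698, 0.0585]
ee_rot: [0.0, 0.742, 0.67, 0.0]
contact_force: [0.4, -0.8, -0.7]
grip_width: 0.5
grip_force: 25.0
```

Emit:
{"op": "move_arm", "data": {
  "rows": [
    [0,0,0,0,0,0,0.36],
    [0,0,0,0,0,0,0.36],
    [0,0,0,0,0,0,0.36],
    [0,0,0,0,0,0,0.36],
    [0,0,0,0,0,0.03,0.36],
    [0,0,0,0,0,0.06,-1],
    [0,0,0,0.003,0.03,0.06,-1],
    [0,0,0,0.003,0.03,0.06,-1],
    [0,0,0,0.003,0.03,0.06,-1],
    [0,0,0,0.003,0.03,0.06,-1]
  ]
}}

```text
clock: 8.7
position: [0.6237, 0.0992, 0.1178]
ee_rot: [-0.0, 0.742, 0.67, -0.0]
contact_force: [-0.3, 0.5, 0.4]
grip_width: 0.162
grip_force: 0.0
```

Run:
```python
from h import *
s=env.sense(); print(s['position'],s['ee_rot'],s['grip_width'],s['clock'])
snap('wrist','w4');snap('side','s4');snap('top','t4')
o=np.zeros((420,800,3),np.uint8);o[:,:380]=cv2.imread('pics/w4.png')[:,90:470]; o[:,380:]=cv2.resize(cv2.imread('pics/s4.png')[150:270,160:280],(420,420),interpolation=cv2.INTER_CUBIC);cv2.imwrite('pics/w4b.png',o)
```

```text
[0.62367466 0.09923925 0.11783476] [-1.81672355e-04  7.42028156e-01  6.70368627e-01 -2.95217867e-04] 0.1615982446592065 8.7
```

View pics/w4b.png

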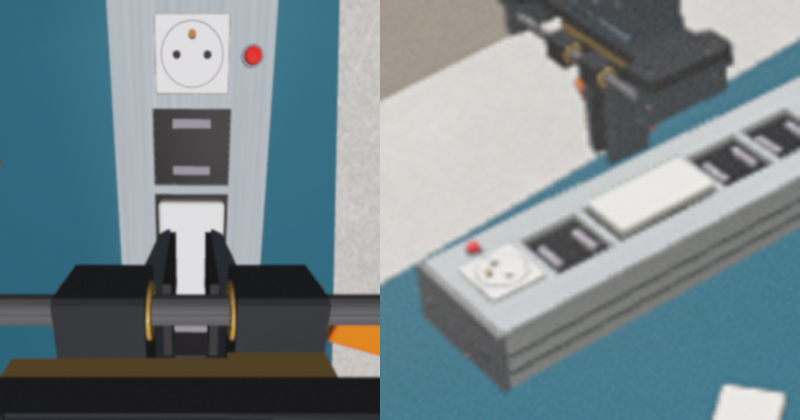

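Emit:
{"op": "move_arm", "data": {
  "rows": [
    [0,0,0,-0.001,0,-0.02,-1],
    [0,0,0,-0.001,0,-0.045,-1],
    [0,0,0,-0.001,0,-0.052,-1],
    [0,0,0,-0.001,0,-0.054,-1],
    [0,0,0,-0.001,0,-0.0555,-1],
    [0,0,0,-0.001,0,-0.057,-1],
    [0,0,0,-0.001,0,-0.058,-1],
    [0,0,0,-0.001,0,-0.0583,-1]
  ]
}}

```text
clock: 9.85
position: [0.6233, 0.0998, 0.0606]
ee_rot: [0.0, 0.742, 0.671, 0.0]
contact_force: [-3.2, -1.2, 7.5]
grip_width: 0.006
grip_force: 4.0
```

Emit:
{"op": "move_arm", "data": {
  "rows": [
    [0,0,0,0,0,-0.001,-1],
    [0,0,0,0,0,-0.0015,-1],
    [0,0,0,0,0,-0.0015,-1]
  ]
}}

```text
clock: 10.22
position: [0.6234, 0.0996, 0.0602]
ee_rot: [0.0, 0.742, 0.671, 0.0]
contact_force: [-10.5, -3.3, 25.2]
grip_width: 0.007
grip_force: 12.6
```

Emit:
{"op": "move_arm", "data": {
  "rows": [
    [0,0,0,0,0,0.015,-1],
    [0,0,0,-0.006,-0.057,0.015,-1],
    [0,0,0,-0.006,-0.057,0.015,-1],
    [0,0,0,-0.006,-0.057,0.007,-1],
    [0,0,0,-0.006,-0.057,0.005,-1],
    [0,0,0,-0.006,-0.057,0.003,-1],
    [0,0,0,-0.006,-0.057,0.0015,-1],
    [0,0,0,-0.006,-0.057,0,-1],
    [0,0,0,-0.006,-0.057,0,-1]
  ]
}}

```text
clock: 11.35
position: [0.617, 0.0434, 0.0602]
ee_rot: [-0.0, 0.742, 0.671, -0.0]
contact_force: [-14.4, 2.5, 33.0]
grip_width: 0.001
grip_force: 16.3
```

Emit:
{"op": "move_arm", "data": {
  "rows": [
    [0,0,0,0,0,0.05,1],
    [0,0,0.07,-0.05,-0.045,0.05,1],
    [0,0,0.07,-0.09,-0.08,0.05,1],
    [0,0,0.07,-0.13,-0.12,0.04,1],
    [0,0,0.07,-0.182,-0.166,0.022,1],
    [0,0,0.07,-0.182,-0.166,0.022,1],
    [0,0,0.07,-0.182,-0.166,0.022,1],
    [0,0,0.07,-0.182,-0.166,0.022,1]
  ]
}}

```text
clock: 12.35
position: [0.4363, -0.1228, 0.0809]
ee_rot: [0.001, 0.718, 0.696, 0.0]
contact_force: [-0.5, 0.1, 0.3]
grip_width: 0.849
grip_force: 0.0
```

```bash
cat >> h.py <<'E'
def look(f):
    s=env.sense(); q=s['ee_rot']; print(s['position'].round(4),'yaw',round(float(np.degrees(2*np.arctan2(q[2],q[1]))),2),s['grip_width'].round(3),s['clock'])
    for n in ('wrist','top'): snap(n,n[0]+f); print(n,*[p[:5] for p in plates(n[0]+f,amin=300 if n[0]=='w' else 100)],sep='\n')
E
python3 - <<'E'
from h import *
look('5'); print(plates('t5',.060,amin=150))
E
```

```text
Traceback (most recent call last):
  File "h.py", line 32, in look
    s=env.sense(); q=s['ee_rot']; print(s['position'].round(4),'yaw',round(float(np.degrees(2*np.arctan2(q[2],q[1]))),2),s['grip_width'].round(3),s['clock'])
                                                                                                                         ^^^^^^^^^^^^^^^^^^^^^
AttributeError: 'float' object has no attribute 'round'
```

```bash
sed -i "s/s\['grip_width'\].round(3)/round(s['grip_width'],3)/" h.py
python3 - <<'E'
from h import *
look('5'); print(plates('t5',.060,amin=150))
E
```

```text
[ 0.4363 -0.1228  0.0809] yaw 88.27 0.849 12.35
wrist
(434.0, -122.6, 45.5, 44.6, -1.8)
top
(437.5, 155.2, 46.1, 45.2, 31.8)
(447.1, 258.2, 44.8, 44.7, -13.6)
(597.2, -574.7, 85.8, 54.5, -61.3)
(612.1, -71.3, 60.1, 59.9, -6.0)
(618.6, -11.6, 60.4, 59.5, -6.0)
(629.9, 417.9, 54.8, 50.9, -87.4)
(636.0, 155.5, 60.7, 59.8, -5.8)
[(436.8, 150.6, 44.3, 43.4, 31.8, array([227., 270.])), (446.0, 249.6, 43.1, 42.9, -13.6, array([185., 266.])), (590.2, -550.5, 82.4, 52.3, -61.3, array([520., 208.])), (604.5, -67.0, 57.7, 57.5, -6.0, array([319., 200.])), (610.7, -9.6, 58.0, 57.1, -6.0, array([295., 198.])), (618.9, 70.6, 103.1, 58.6, 84.0, array([262., 194.])), (621.6, 402.9, 52.6, 48.9, -87.4, array([123., 191.])), (627.5, 150.9, 58.3, 57.4, -5.8, array([228., 190.]))]
```

Emit:
{"op": "move_arm", "data": {
  "rows": [
    [0,0,0,-0.0023,0,-0.03,1],
    [0,0,0,-0.0023,0,-0.06,1],
    [0,0,0,-0.0023,0,-0.076,1],
    [0,0,0,-0.0023,0,-0.076,1],
    [0,0,0,-0.0023,0,-0.076,1],
    [0,0,0,-0.0023,0,-0.076,-1],
    [0,0,0,-0.0023,0,-0.076,-1],
    [0,0,0,-0.0023,0,-0.076,-1],
    [0,0,0,-0.0023,0,-0.076,-1],
    [0,0,0,-0.0023,0,-0.076,-1],
    [0,0,0,-0.0023,0,-0.076,-1],
    [0,0,0,-0.0023,0,-0.076,-1]
  ],
  "force": 25
}}

```text
clock: 13.95
position: [0.4327, -0.1232, 0.0044]
ee_rot: [0.0, 0.718, 0.696, 0.0]
contact_force: [0.4, -0.3, 2.1]
grip_width: 0.498
grip_force: 25.0
```

Emit:
{"op": "move_arm", "data": {
  "rows": [
    [0,0,0,0,0,0.04,-1],
    [0,0,0,0,0,0.09,-1],
    [0,0,-0.073,0.05,0.015,0.09,-1],
    [0,0,-0.073,0.1,0.03,0.09,-1],
    [0,0,-0.073,0.15,0.048,0.09,-1],
    [0,0,-0.073,0.171,0.055,0.09,-1],
    [0,0,-0.073,0.171,0.055,0.09,-1],
    [0,0,-0.073,0.171,0.055,0.09,-1],
    [0,0,-0.073,0.171,0.055,0.09,-1]
  ]
}}

```text
clock: 15.08
position: [0.6026, -0.0685, 0.0943]
ee_rot: [-0.0, 0.743, 0.669, -0.0]
contact_force: [-1.1, 0.2, -0.0]
grip_width: 0.502
grip_force: 25.0
```

Run:
```python
from h import *
look('6'); print(plates('w6',.102,amin=400)); print(windows('w6'))
cv2.imwrite('pics/w6b.png',cv2.imread('pics/w6.png')[140:380,180:400])
```

```text
[ 0.6026 -0.0685  0.0943] yaw 84.01 0.502 15.075
wrist
(619.4, 52.5, 55.2, 49.4, -6.3)
top
(437.5, 155.3, 45.9, 45.5, 31.3)
(446.8, 258.3, 45.4, 45.1, -13.5)
(597.1, -574.2, 84.8, 53.8, -61.5)
(627.5, 71.7, 107.1, 59.6, 84.0)
(628.9, 416.9, 54.6, 52.9, -82.3)
(636.2, 155.3, 59.6, 59.6, -6.0)
[(721.2, -64.5, 68.0, 51.5, 89.8, array([506., 235.])), (611.1, -4.6, 41.5, 40.6, -6.0, array([286., 139.])), (717.3, 14.7, 61.8, 43.3, 89.9, array([513.,  70.]))]
[]
```

View pics/w6b.png

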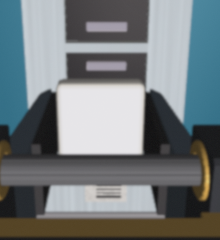

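Run:
```python
from h import *
P=ray('w6',[[281,220.5],[238,230],[322,230]],.1019)[:,:2]; u=np.array([.1045,.9945]); v=np.array([.9945,-.1045]); d=P-[.605,-.0676]
print(d@u,d@v)
```

```text
[0.02353615 0.01842111 0.01839974] [-0.00310377 -0.02505883  0.0178228 ]
```

Emit:
{"op": "move_arm", "data": {
  "rows": [
    [0,0,0,0.0025,0,0,-1],
    [0,0,0,0.0025,0,-0.02,-1],
    [0,0,0,0.0025,0,-0.03,-1],
    [0,0,0,0.0025,0,-0.034,-1],
    [0,0,0,0.0025,0,-0.037,-1],
    [0,0,0,0.0025,0,-0.037,-1],
    [0,0,0,0.0025,0,-0.037,-1]
  ]
}}

```text
clock: 16.05
position: [0.6064, -0.0682, 0.0577]
ee_rot: [0.0, 0.743, 0.669, 0.0]
contact_force: [0.1, 0.2, -0.0]
grip_width: 0.499
grip_force: 25.0
```

Emit:
{"op": "move_arm", "data": {
  "rows": [
    [0,0,0,0,0,0,0.36],
    [0,0,0,0,0,0,0.36],
    [0,0,0,0,0,0,0.36],
    [0,0,0,0,0,0.03,0.36],
    [0,0,0,0,0,0.03,-1],
    [0,0,0,0,0,0.03,-1],
    [0,0,0,0,0,0.03,-1],
    [0,0,0,0,0,0.03,-1],
    [0,0,0,0,0,0.03,-1],
    [0,0,0,0,0,0.03,-1]
  ]
}}

```text
clock: 17.3
position: [0.6061, -0.0682, 0.0873]
ee_rot: [-0.0, 0.743, 0.669, -0.0]
contact_force: [0.2, -0.8, -0.2]
grip_width: 0.057
grip_force: 0.0
```

Run:
```python
from h import *
snap('side','s7'); snap('wrist','w7')
o=np.zeros((420,800,3),np.uint8);o[:,:380]=cv2.imread('pics/w7.png')[:,90:470]; o[:,380:]=cv2.resize(cv2.imread('pics/s7.png')[150:270,200:320],(420,420),interpolation=cv2.INTER_CUBIC);cv2.imwrite('pics/w7b.png',o)
print(env.sense()['position'],env.sense()['grip_width'])
```

```text
[ 0.60615132 -0.0681936   0.0873607 ] 0.0018297494511318696
```

View pics/w7b.png

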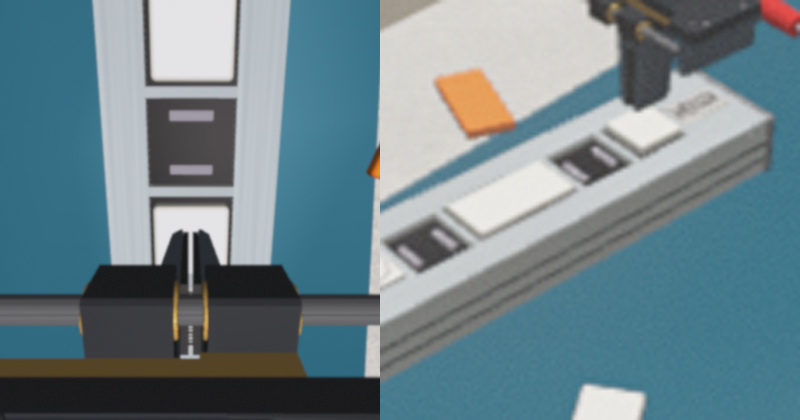

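Emit:
{"op": "move_arm", "data": {
  "rows": [
    [0,0,0,0,0,-0.018,-1],
    [0,0,0,0,0,-0.022,-1],
    [0,0,0,0,0,-0.0235,-1],
    [0,0,0,0,0,-0.025,-1],
    [0,0,0,0,0,-0.0265,-1],
    [0,0,0,0,0,-0.028,-1],
    [0,0,0,0,0,-0.029,-1],
    [0,0,0,0,0,-0.029,-1],
    [0,0,0,0,0,-0.029,-1]
  ]
}}

```text
clock: 18.52
position: [0.6061, -0.0682, 0.0602]
ee_rot: [-0.0, 0.743, 0.669, -0.0]
contact_force: [-15.4, 1.6, 34.7]
grip_width: 0.005
grip_force: 17.1
```

Emit:
{"op": "move_arm", "data": {
  "rows": [
    [0,0,0,0,0,0.05,-1],
    [0,0,0,0,0,0.05,1],
    [0,0,0.16,-0.03,0.05,0.05,1],
    [0,0,0.32,-0.06,0.1,0.05,1],
    [0,0,0.48,-0.1,0.15,0.05,1],
    [0,0,0.654,-0.14,0.19,0.04,1],
    [0,0,0.654,-0.1685,0.223,0.022,1],
    [0,0,0.654,-0.1685,0.223,0.022,1],
    [0,0,0.654,-0.1685,0.223,0.022,1],
    [0,0,0.654,-0.1685,0.223,0.022,1]
  ]
}}

```text
clock: 19.77
position: [0.4386, 0.1543, 0.0807]
ee_rot: [0.0, 0.489, 0.872, 0.0]
contact_force: [1.3, 0.3, 0.6]
grip_width: 0.96
grip_force: 0.0
```

Run:
```python
from h import *
look('8')
```

```text
[0.4386 0.1543 0.0807] yaw 121.45 0.96 19.775
wrist
(437.3, 156.4, 45.2, 44.4, 31.4)
(447.1, 258.8, 45.1, 45.1, -13.3)
top
(597.2, -574.7, 85.8, 54.5, -61.3)
(612.3, -71.3, 60.3, 59.9, -6.0)
(618.1, -11.6, 60.7, 59.6, -6.0)
(629.9, 417.9, 54.8, 50.9, -87.4)
(636.1, 155.4, 60.5, 59.8, -5.8)
```

Emit:
{"op": "move_arm", "data": {
  "rows": [
    [0,0,0,-0.0013,0.0018,-0.03,1],
    [0,0,0,-0.0013,0.0018,-0.06,1],
    [0,0,0,-0.0013,0.0018,-0.076,1],
    [0,0,0,-0.0013,0.0018,-0.076,1],
    [0,0,0,-0.0013,0.0018,-0.076,1],
    [0,0,0,-0.0013,0.0018,-0.076,-1],
    [0,0,0,-0.0013,0.0018,-0.076,-1],
    [0,0,0,-0.0013,0.0018,-0.076,-1],
    [0,0,0,-0.0013,0.0018,-0.076,-1],
    [0,0,0,-0.0013,0.0018,-0.076,-1],
    [0,0,0,-0.0013,0.0018,-0.076,-1],
    [0,0,0,-0.0013,0.0018,-0.076,-1]
  ]
}}

```text
clock: 21.38
position: [0.4364, 0.1566, 0.0044]
ee_rot: [-0.0, 0.489, 0.873, 0.0]
contact_force: [-0.7, -0.1, 1.9]
grip_width: 0.505
grip_force: 25.0
```

Emit:
{"op": "move_arm", "data": {
  "rows": [
    [0,0,0,0,0,0.04,-1],
    [0,0,0,0,0,0.09,-1],
    [0,0,-0.16,0.03,-0.03,0.09,-1],
    [0,0,-0.32,0.07,-0.07,0.09,-1],
    [0,0,-0.48,0.11,-0.11,0.09,-1],
    [0,0,-0.653,0.15,-0.14,0.09,-1],
    [0,0,-0.653,0.175,-0.166,0.09,-1],
    [0,0,-0.653,0.175,-0.166,0.09,-1],
    [0,0,-0.653,0.175,-0.166,0.09,-1],
    [0,0,-0.653,0.175,-0.166,0.09,-1]
  ]
}}

```text
clock: 22.62
position: [0.6105, -0.0087, 0.0943]
ee_rot: [-0.0, 0.742, 0.67, -0.0]
contact_force: [0.9, -0.2, 0.2]
grip_width: 0.502
grip_force: 25.0
```

Run:
```python
from h import *
look('9')
c=np.load('pics/w9.npz')['img']; P=c[150:330,281].astype(int).min(1); print([(150+i,int(v)) for i,v in enumerate(P) if 50<i<90])
```

```text
[ 0.6105 -0.0087  0.0943] yaw 84.15 0.502 22.625
wrist
top
(446.8, 258.3, 45.4, 45.1, -13.5)
(597.1, -574.2, 84.8, 53.8, -61.5)
(602.9, -151.0, 106.7, 48.8, -3.1)
(628.9, 417.0, 54.9, 52.9, -82.3)
(636.2, 155.3, 59.6, 59.6, -6.0)
[(201, 60), (202, 60), (203, 65), (204, 88), (205, 120), (206, 138), (207, 145), (208, 145), (209, 147), (210, 146), (211, 145), (212, 137), (213, 118), (214, 87), (215, 65), (216, 56), (217, 56), (218, 55), (219, 55), (220, 54), (221, 57), (222, 64), (223, 73), (224, 84), (225, 90), (226, 103), (227, 125), (228, 152), (229, 177), (230, 193), (231, 203), (232, 212), (233, 216), (234, 217), (235, 219), (236, 219), (237, 219), (238, 219), (239, 219)]
```

Emit:
{"op": "move_arm", "data": {
  "rows": [
    [0,0,-0.002,0.0006,-0.0005,0,-1],
    [0,0,-0.002,0.0006,-0.0005,-0.02,-1],
    [0,0,-0.002,0.0006,-0.0005,-0.03,-1],
    [0,0,-0.002,0.0006,-0.0005,-0.034,-1],
    [0,0,-0.002,0.0006,-0.0005,-0.037,-1],
    [0,0,-0.002,0.0006,-0.0005,-0.037,-1],
    [0,0,-0.002,0.0006,-0.0005,-0.037,-1]
  ]
}}

```text
clock: 23.6
position: [0.6122, -0.0099, 0.0577]
ee_rot: [0.0, 0.743, 0.669, 0.0]
contact_force: [0.2, 0.9, -0.9]
grip_width: 0.501
grip_force: 25.0
```

Emit:
{"op": "move_arm", "data": {
  "rows": [
    [0,0,0,0,0,0,0.36],
    [0,0,0,0,0,0,0.36],
    [0,0,0,0,0,0,0.36],
    [0,0,0,0,0,0.03,0.36],
    [0,0,0,0,0,0.03,-1],
    [0,0,0,0,0,0.03,-1],
    [0,0,0,0,0,0.03,-1],
    [0,0,0,0,0,0.03,-1],
    [0,0,0,0,0,0.03,-1],
    [0,0,0,0,0,0.03,-1]
  ]
}}

```text
clock: 24.85
position: [0.6119, -0.0099, 0.0873]
ee_rot: [-0.0, 0.743, 0.669, -0.0]
contact_force: [0.7, -0.6, -0.4]
grip_width: 0.051
grip_force: 0.0
```

Run:
```python
from h import *
snap('side','s10'); snap('wrist','w10')
o=np.zeros((420,800,3),np.uint8);o[:,:380]=cv2.imread('pics/w10.png')[:,90:470]; o[:,380:]=cv2.resize(cv2.imread('pics/s10.png')[150:270,200:320],(420,420),interpolation=cv2.INTER_CUBIC);cv2.imwrite('pics/w10b.png',o)
print(env.sense()['position'],env.sense()['grip_width'])
```

```text
[ 0.61195395 -0.0099164   0.08737831] 0.007992552546431319
```

View pics/w10b.png

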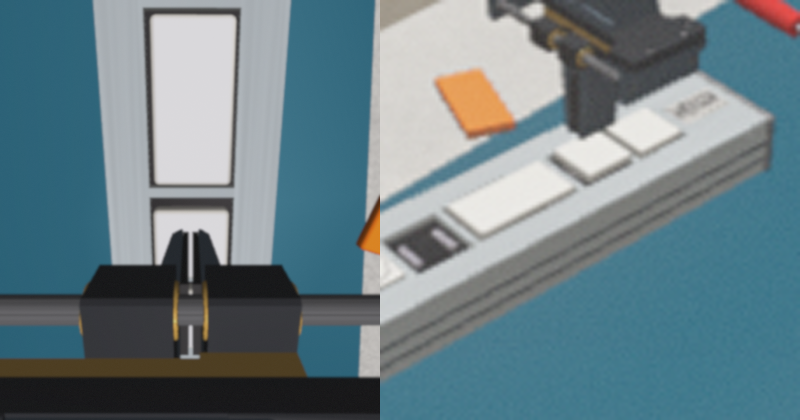

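Emit:
{"op": "move_arm", "data": {
  "rows": [
    [0,0,0,0,0,-0.018,-1],
    [0,0,0,0,0,-0.022,-1],
    [0,0,0,0,0,-0.0235,-1],
    [0,0,0,0,0,-0.025,-1],
    [0,0,0,0,0,-0.0265,-1],
    [0,0,0,0,0,-0.028,-1],
    [0,0,0,0,0,-0.0288,-1],
    [0,0,0,0,0,-0.0288,-1],
    [0,0,0,0,0,-0.0288,-1]
  ]
}}

```text
clock: 26.08
position: [0.6119, -0.0099, 0.0602]
ee_rot: [-0.0, 0.743, 0.669, -0.0]
contact_force: [-12.9, 0.5, 30.5]
grip_width: 0.004
grip_force: 15.3
```

Emit:
{"op": "move_arm", "data": {
  "rows": [
    [0,0,0,0,0,0.05,-1],
    [0,0,0,0,0,0.05,1],
    [0,0,-0.129,-0.03,0.05,0.05,1],
    [0,0,-0.129,-0.06,0.1,0.05,1],
    [0,0,-0.129,-0.1,0.15,0.05,1],
    [0,0,-0.129,-0.13,0.2,0.04,1],
    [0,0,-0.129,-0.165,0.255,0.022,1],
    [0,0,-0.129,-0.165,0.268,0.022,1],
    [0,0,-0.129,-0.165,0.268,0.022,1],
    [0,0,-0.129,-0.165,0.268,0.022,1],
    [0,0,-0.129,-0.165,0.268,0.022,1]
  ]
}}

```text
clock: 27.45
position: [0.4477, 0.2572, 0.0808]
ee_rot: [0.0, 0.785, 0.619, 0.0]
contact_force: [-0.3, -0.1, 0.3]
grip_width: 0.998
grip_force: 0.0
```

Run:
```python
from h import *
look('11')
```

```text
[0.4477 0.2572 0.0808] yaw 76.51 0.998 27.45
wrist
(628.2, 202.6, 52.7, 36.5, 83.9)
(447.5, 260.0, 45.4, 45.1, -13.3)
top
(597.1, -574.7, 85.7, 54.6, -61.5)
(612.1, -71.3, 60.1, 59.9, -6.0)
(618.5, -10.5, 60.9, 57.4, -5.7)
(629.9, 417.9, 54.8, 50.9, -87.7)
(635.9, 155.5, 61.0, 59.8, -5.8)
```

Emit:
{"op": "move_arm", "data": {
  "rows": [
    [0,0,0,0,0.002,-0.03,1],
    [0,0,0,0,0.002,-0.06,1],
    [0,0,0,0,0.002,-0.076,1],
    [0,0,0,0,0.002,-0.076,1],
    [0,0,0,0,0.002,-0.076,1],
    [0,0,0,0,0.002,-0.076,-1],
    [0,0,0,0,0.002,-0.076,-1],
    [0,0,0,0,0.002,-0.076,-1],
    [0,0,0,0,0.002,-0.076,-1],
    [0,0,0,0,0.002,-0.076,-1],
    [0,0,0,0,0.002,-0.076,-1],
    [0,0,0,0,0.002,-0.076,-1]
  ]
}}

```text
clock: 29.05
position: [0.447, 0.2601, 0.0046]
ee_rot: [-0.0, 0.785, 0.62, -0.0]
contact_force: [0.4, 0.3, 1.2]
grip_width: 0.503
grip_force: 25.0
```

Emit:
{"op": "move_arm", "data": {
  "rows": [
    [0,0,0,0,0,0.04,-1],
    [0,0,0,0,0,0.09,-1],
    [0,0,0.131,0.04,-0.02,0.09,-1],
    [0,0,0.131,0.08,-0.045,0.09,-1],
    [0,0,0.131,0.12,-0.07,0.09,-1],
    [0,0,0.131,0.16,-0.095,0.09,-1],
    [0,0,0.131,0.181,-0.108,0.09,-1],
    [0,0,0.131,0.181,-0.108,0.09,-1],
    [0,0,0.131,0.181,-0.108,0.09,-1],
    [0,0,0.131,0.181,-0.108,0.09,-1]
  ]
}}

```text
clock: 30.3
position: [0.6269, 0.1529, 0.0945]
ee_rot: [-0.0, 0.742, 0.67, -0.0]
contact_force: [-0.2, -0.5, -0.5]
grip_width: 0.5
grip_force: 25.0
```

Run:
```python
from h import *
look('12')
c=np.load('pics/w12.npz')['img']; P=c[200:245,281].astype(int).min(1); print([(200+i,int(v)) for i,v in enumerate(P)])
for f,r in (('w9',226),('w12',226)): print((ray(f,[[281,r]],.1019)[0,:2]))
```

```text
[0.6269 0.1529 0.0945] yaw 84.16 0.5 30.3
wrist
top
(597.1, -574.2, 84.8, 53.8, -61.5)
(601.5, -59.5, 75.5, 45.0, 38.7)
(618.0, -9.0, 60.7, 54.8, 0.3)
(631.6, 415.7, 54.9, 52.6, 19.3)
[(200, 56), (201, 57), (202, 58), (203, 61), (204, 76), (205, 101), (206, 124), (207, 137), (208, 141), (209, 142), (210, 143), (211, 142), (212, 142), (213, 133), (214, 108), (215, 75), (216, 57), (217, 54), (218, 58), (219, 64), (220, 74), (221, 82), (222, 89), (223, 104), (224, 127), (225, 153), (226, 176), (227, 190), (228, 200), (229, 207), (230, 212), (231, 214), (232, 215), (233, 215), (234, 215), (235, 215), (236, 215), (237, 216), (238, 215), (239, 215), (240, 216), (241, 215), (242, 215), (243, 215), (244, 215)]
[0.61192589 0.01308832]
[0.62829013 0.17451149]
```

Emit:
{"op": "move_arm", "data": {
  "rows": [
    [0,0,-0.002,0.0008,-0.0015,0,-1],
    [0,0,-0.002,0.0008,-0.0015,-0.02,-1],
    [0,0,-0.002,0.0008,-0.0015,-0.03,-1],
    [0,0,-0.002,0.0008,-0.0015,-0.034,-1],
    [0,0,-0.002,0.0008,-0.0015,-0.037,-1],
    [0,0,-0.002,0.0008,-0.0015,-0.037,-1],
    [0,0,-0.002,0.0008,-0.0015,-0.037,-1]
  ]
}}

```text
clock: 31.28
position: [0.629, 0.1507, 0.058]
ee_rot: [0.0, 0.743, 0.669, 0.0]
contact_force: [0.4, -0.2, -0.6]
grip_width: 0.503
grip_force: 25.0
```

Emit:
{"op": "move_arm", "data": {
  "rows": [
    [0,0,0,0,0,0,0.36],
    [0,0,0,0,0,0,0.36],
    [0,0,0,0,0,0,0.36],
    [0,0,0,0,0,0.03,0.36],
    [0,0,0,0,0,0.03,-1],
    [0,0,0,0,0,0.03,-1],
    [0,0,0,0,0,0.03,-1],
    [0,0,0,0,0,0.03,-1],
    [0,0,0,0,0,0.03,-1],
    [0,0,0,0,0,0.03,-1]
  ]
}}

```text
clock: 32.52
position: [0.6287, 0.1506, 0.0875]
ee_rot: [-0.0, 0.743, 0.669, -0.0]
contact_force: [0.0, -0.1, 0.7]
grip_width: 0.058
grip_force: 0.0
```

Run:
```python
from h import *
snap('side','s13'); snap('wrist','w13'); snap('top','t13')
o=np.zeros((420,800,3),np.uint8);o[:,:280]=cv2.imread('pics/w13.png')[:,140:420]; o[:,280:560]=cv2.resize(cv2.imread('pics/s13.png')[150:270,170:250],(280,420),interpolation=cv2.INTER_CUBIC)
o[:,560:]=cv2.resize(cv2.imread('pics/t13.png')[230:310,398:444],(240,420),interpolation=cv2.INTER_CUBIC)
cv2.imwrite('pics/w13b.png',o)
print(env.sense()['position'],env.sense()['grip_width'])
```

```text
[0.6287498  0.15059558 0.08758937] 0.005197319147914718
```

View pics/w13b.png

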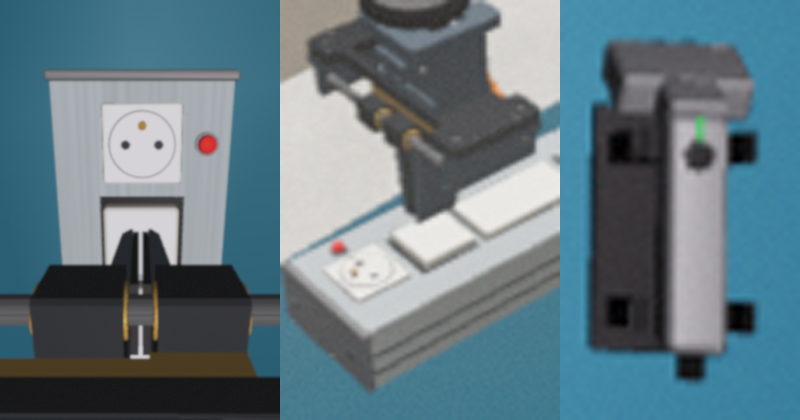

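Emit:
{"op": "move_arm", "data": {
  "rows": [
    [0,0,0,0,0,-0.018,-1],
    [0,0,0,0,0,-0.022,-1],
    [0,0,0,0,0,-0.0235,-1],
    [0,0,0,0,0,-0.025,-1],
    [0,0,0,0,0,-0.0265,-1],
    [0,0,0,0,0,-0.028,-1],
    [0,0,0,0,0,-0.0288,-1],
    [0,0,0,0,0,-0.0288,-1],
    [0,0,0,0,0,-0.0288,-1]
  ]
}}

```text
clock: 33.8
position: [0.6288, 0.1506, 0.0602]
ee_rot: [-0.0, 0.743, 0.669, -0.0]
contact_force: [-10.4, -2.2, 22.1]
grip_width: 0.002
grip_force: 11.1
```

Emit:
{"op": "move_arm", "data": {
  "rows": [
    [0,0,0,0,0,0.06,1],
    [0,0,-0.16,-0.03,-0.02,0.12,1],
    [0,0,-0.32,-0.06,-0.05,0.16,1],
    [0,0,-0.48,-0.08,-0.09,0.2,1],
    [0,0,-0.65,-0.11,-0.14,0.22,1],
    [0,0,-0.82,-0.14,-0.19,0.22,1],
    [0,0,-0.98,-0.17,-0.24,0.22,1],
    [0,0,-1.14,-0.2,-0.29,0.22,1],
    [0,0,-1.3,-0.22,-0.34,0.22,1],
    [0,0,-1.466,-0.235,-0.38,0.22,1],
    [0,0,-1.466,-0.249,-0.42,0.22,1],
    [0,0,-1.466,-0.249,-0.42,0.22,1]
  ]
}}

```text
clock: 35.3
position: [0.3791, -0.2713, 0.279]
ee_rot: [0.0, 1.0, -0.002, 0.0]
contact_force: [-1.0, 0.2, 0.6]
grip_width: 0.997
grip_force: 0.0
```

Emit:
{"op": "move_arm", "data": {
  "rows": [
    [0,0,0,0,0,0,1],
    [0,0,0,0,0,0,1]
  ]
}}

```text
clock: 35.55
position: [0.3801, -0.2686, 0.2788]
ee_rot: [-0.0, 1.0, 0.0, 0.0]
contact_force: [-0.2, -0.0, 0.2]
grip_width: 1.001
grip_force: 0.0
```

Run:
```python
from h import *
look('14'); 
for f in ('w14','t14'): print(plates(f,.06,amin=150))
a=cv2.imread('pics/w14.png');cv2.imwrite('pics/w14b.png',cv2.resize(a,(800,600),interpolation=cv2.INTER_CUBIC))
```

```text
[ 0.3801 -0.2686  0.2788] yaw 0.05 1.001 35.55
wrist
top
(597.1, -574.8, 85.8, 54.7, -61.3)
(613.5, -72.7, 46.4, 46.4, 84.0)
(618.1, -11.7, 61.2, 59.7, -6.0)
(628.6, 71.2, 94.1, 47.0, 84.0)
(629.8, 417.2, 54.4, 51.1, -82.3)
(637.1, 154.3, 46.4, 46.3, -6.0)
[]
[(590.1, -550.6, 82.5, 52.5, -61.3, array([520., 208.])), (605.8, -68.3, 44.6, 44.6, 84.0, array([319., 200.])), (604.2, -67.1, 58.8, 57.8, -6.0, array([319., 201.])), (610.3, -9.7, 58.8, 57.4, -6.0, array([293., 197.])), (620.4, 69.9, 90.4, 45.1, 84.0, array([262., 194.])), (621.5, 402.3, 52.3, 49.1, -82.3, array([123., 191.])), (618.7, 70.8, 103.9, 58.8, 84.0, array([262., 194.])), (628.5, 149.8, 44.6, 44.5, -6.0, array([229., 190.])), (627.3, 150.8, 58.6, 57.6, -6.0, array([228., 190.]))]
```

View pics/w14b.png

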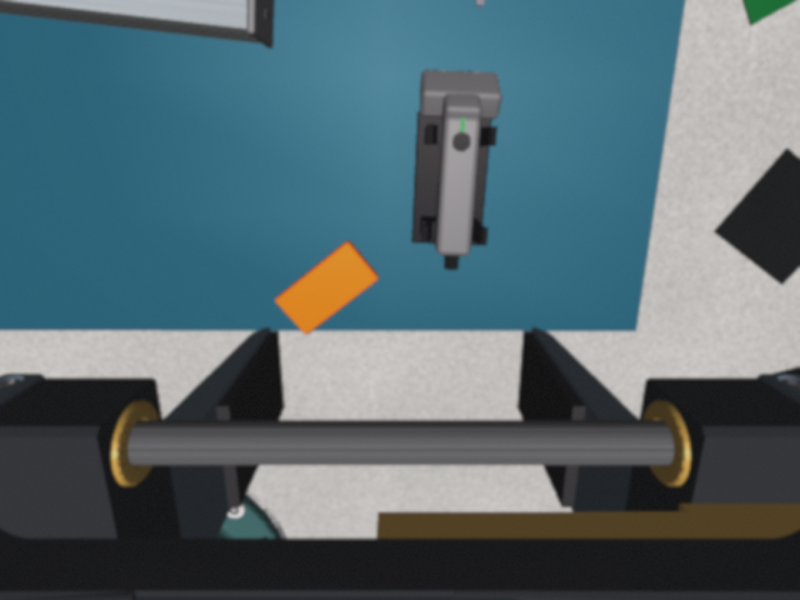

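Run:
```python
from h import *
P=ray('w14',np.array([[453.5,252],[461,97],[439,245],[470,245],[446,110],[478,110]])*.7,.067); print(P.round(4))
print(ray('w14',np.array([[413,242],[484,120],[418,112]])*.7,.006).round(4))
im=np.load('pics/t14.npz')['img']; 
L=ray('t14',[[344.3,203.0]],.055);print(L)
a=im[185:222,328:366]; cv2.imwrite('pics/lab.png',cv2.cvtColor(cv2.resize(a,(380,370),interpolation=cv2.INTER_CUBIC),cv2.COLOR_RGB2BGR))
b=cv2.imread('pics/w14.png')[40:200,270:370]; o=np.zeros((480,690,3),np.uint8); o[:,380:680]=cv2.resize(b,(300,480),interpolation=cv2.INTER_CUBIC); o[:370,:380]=cv2.imread('pics/lab.png'); cv2.imwrite('pics/lab.png',o)
```

```text
[[ 0.3807 -0.3106  0.067 ]
 [ 0.496  -0.3125  0.067 ]
 [ 0.3864 -0.2989  0.067 ]
 [ 0.3864 -0.3236  0.067 ]
 [ 0.4871 -0.3018  0.067 ]
 [ 0.4871 -0.3253  0.067 ]]
[[ 0.3774 -0.2797  0.006 ]
 [ 0.4833 -0.3399  0.006 ]
 [ 0.4898 -0.2831  0.006 ]]
[[ 0.59953349 -0.12863783  0.055     ]]
```

View pics/lab.png

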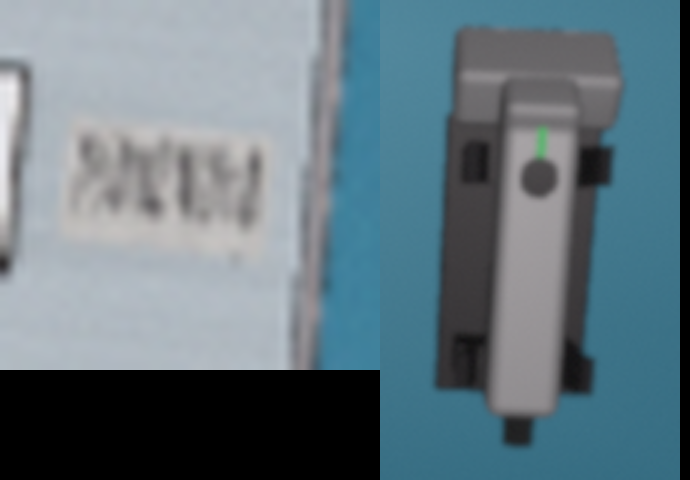

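Emit:
{"op": "move_arm", "data": {
  "rows": [
    [0,0,-0.026,0.04,-0.03,-0.04,1],
    [0,0,-0.026,0.059,-0.0434,-0.08,1],
    [0,0,-0.026,0.059,-0.0434,-0.12,1],
    [0,0,-0.026,0.059,-0.0434,-0.149,1],
    [0,0,-0.026,0.059,-0.0434,-0.149,1],
    [0,0,-0.026,0.059,-0.0434,-0.149,1]
  ]
}}

```text
clock: 36.4
position: [0.4395, -0.3129, 0.131]
ee_rot: [0.0, 1.0, -0.013, 0.0]
contact_force: [0.4, -0.0, 0.4]
grip_width: 0.998
grip_force: 0.0
```

Run:
```python
from h import *
look('15')
im=np.load('pics/w15.npz')['img']; g=im.astype(int)
for thr in (110,125,140):
  m=((g.min(2)>thr)&(np.ptp(g,axis=2)<25)).astype(np.uint8)
  for c in cv2.findContours(m,cv2.RETR_LIST,cv2.CHAIN_APPROX_NONE)[0]:
    if cv2.contourArea(c)<800: continue
    P=ray('w15',c[:,0],.067)[:,:2].astype(np.float32)*1000; print(thr,cv2.boundingRect(c),cv2.minAreaRect(P),P.min(0),P.max(0))
for col in (281,):
  print([(r,g[r,col].tolist()) for r in range(60,300,6)])
for r in (160,200,240): print(r,[(c,int(g[r,c].mean())) for c in range(230,340,4)])
a=cv2.imread('pics/w15.png');cv2.imwrite('pics/w15b.png',a)
```

```text
[ 0.4395 -0.3129  0.131 ] yaw -1.47 0.998 36.4
wrist
(574.8, -116.1, 53.2, 40.0, -6.1)
top
(597.1, -574.8, 85.8, 54.7, -61.3)
(618.3, -10.6, 61.4, 57.5, -5.4)
(628.6, 71.2, 94.1, 47.0, 84.0)
(629.9, 417.9, 54.8, 50.8, -87.4)
(637.1, 154.3, 46.4, 46.3, -6.0)
110 (151, 333, 250, 45) ((319.2391662597656, -304.38568115234375), (40.87065124511719, 208.81495666503906), 0.13008493185043335) [ 298.7774  -408.80276] [ 339.87634 -200.01422]
110 (90, 307, 381, 17) ((358.78900146484375, -310.4349060058594), (303.0752258300781, 14.685256958007812), 88.50628662109375) [ 347.54718 -461.8264 ] [ 369.9962  -158.87831]
110 (240, 104, 83, 188) ((449.90325927734375, -313.58685302734375), (55.438411712646484, 139.2061767578125), 88.47080993652344) [ 380.10495 -342.63483] [ 520.08105 -287.23376]
110 (475, 0, 85, 265) ((487.3768005371094, -490.69879150390625), (63.68105697631836, 177.80892944335938), 89.9078140258789) [ 398.4571  -522.39795] [ 576.33167 -458.7314 ]
110 (0, 0, 53, 78) ((564.4483642578125, -155.43667602539062), (33.21526336669922, 44.52327346801758), 80.47284698486328) [ 540.1675  -173.22435
[... 2640 characters left out ...]
 (330, 118), (334, 118), (338, 117)]
200 [(230, 114), (234, 114), (238, 114), (242, 113), (246, 57), (250, 57), (254, 57), (258, 57), (262, 101), (266, 157), (270, 170), (274, 170), (278, 171), (282, 173), (286, 174), (290, 175), (294, 162), (298, 113), (302, 61), (306, 59), (310, 61), (314, 63), (318, 112), (322, 112), (326, 112), (330, 112), (334, 112), (338, 112)]
240 [(230, 109), (234, 108), (238, 108), (242, 108), (246, 66), (250, 47), (254, 23), (258, 22), (262, 95), (266, 153), (270, 164), (274, 165), (278, 165), (282, 165), (286, 167), (290, 167), (294, 145), (298, 80), (302, 24), (306, 30), (310, 48), (314, 90), (318, 108), (322, 108), (326, 108), (330, 107), (334, 108), (338, 107)]
```

Run:
```python
from h import *
g=np.load('pics/w15.npz')['img'].astype(int).mean(2)
for c in (256,258,304,306):
  r=[r for r in range(120,294) if g[r,c]<40]; s=np.split(r,np.where(np.diff(r)>2)[0]+1)
  for k in s: print(c,k[0],k[-1],ray('w15',[[c,k[0]-.5],[c,k[-1]+.5]],.065)[:,:2].round(4).tolist())
```

```text
256 156 181 [[0.4857, -0.2972], [0.4672, -0.2963]]
256 237 272 [[0.4254, -0.2943], [0.3957, -0.293]]
258 156 180 [[0.4856, -0.2986], [0.4679, -0.2978]]
258 237 269 [[0.4254, -0.2958], [0.3982, -0.2946]]
304 157 181 [[0.4841, -0.3305], [0.4663, -0.3304]]
304 238 275 [[0.4237, -0.3301], [0.3922, -0.3299]]
306 157 182 [[0.4841, -0.3319], [0.4656, -0.3318]]
306 238 277 [[0.4236, -0.3316], [0.3904, -0.3314]]
```

Emit:
{"op": "move_arm", "data": {
  "rows": [
    [0,0,-0.005,0.0013,0,-0.03,1],
    [0,0,-0.005,0.0013,0,-0.06,1],
    [0,0,-0.005,0.0013,0,-0.085,1],
    [0,0,-0.005,0.0013,0,-0.094,1],
    [0,0,-0.005,0.0013,0,-0.094,1],
    [0,0,-0.005,0.0013,0,-0.094,1]
  ]
}}

```text
clock: 37.25
position: [0.4407, -0.3133, 0.037]
ee_rot: [0.0, 1.0, -0.016, 0.001]
contact_force: [1.0, -0.5, 0.1]
grip_width: 1.001
grip_force: 0.0
```

Emit:
{"op": "move_arm", "data": {
  "rows": [
    [0,0,0,0,0,0,-1],
    [0,0,0,0,0,0,-1],
    [0,0,0,0,0,0,-1],
    [0,0,0,0,0,0,-1],
    [0,0,0,0,0,0,-1],
    [0,0,0,0,0,0,-1],
    [0,0,0,0,0,0,-1],
    [0,0,0,0,0,0,-1],
    [0,0,0,0,0,0,-1],
    [0,0,0,0,0,0,-1]
  ],
  "force": 40
}}

```text
clock: 38.5
position: [0.44, -0.3128, 0.0358]
ee_rot: [-0.0, 1.0, -0.016, -0.0]
contact_force: [0.4, -0.1, -0.1]
grip_width: 0.309
grip_force: 40.0
```

Emit:
{"op": "move_arm", "data": {
  "rows": [
    [0,0,0,0,0,0.01,-1],
    [0,0,0,0,0,0.03,-1],
    [0,0,0,0,0,0.06,-1],
    [0,0,0,0,0,0.09,-1],
    [0,0,0,0,0,0.12,-1],
    [0,0,0,0,0,0.12,-1],
    [0,0,0,0,0,0.12,-1]
  ]
}}

```text
clock: 39.38
position: [0.4397, -0.3125, 0.1557]
ee_rot: [-0.0, 1.0, -0.016, -0.0]
contact_force: [0.4, 0.3, -2.2]
grip_width: 0.308
grip_force: 40.0
```

Run:
```python
from h import *
from scipy.spatial.transform import Rotation as R
s=env.sense(); q=s['ee_rot']; print(s['position'],s['qpos'].round(3))
y=2*np.arctan2(q[2],q[1]); r=(R.from_euler('z',-6,degrees=True)*R.from_euler('y',35,degrees=True)*R.from_euler('z',-y)); print(np.degrees(y),r.as_rotvec(), np.array([.5478,-.1243,.1761])-s['position'])
```

```text
[ 0.43974759 -0.31253545  0.1556863 ] [-0.661  0.211  2.087  0.     0.844  0.941]
-1.788366945947022 [ 0.04149541  0.60958863 -0.07120632] [0.10805241 0.18823545 0.0204137 ]
```

Emit:
{"op": "move_arm", "data": {
  "rows": [
    [0,0,0,0.015,0.03,0.04,-1],
    [0,0,0,0.03,0.06,0.06,-1],
    [0,0,0,0.05,0.09,0.06,-1],
    [0.006,0.087,-0.01,0.07,0.12,0.06,-1],
    [0.012,0.174,-0.02,0.09,0.15,0.06,-1],
    [0.018,0.261,-0.031,0.108,0.188,0.06,-1],
    [0.024,0.348,-0.041,0.108,0.188,0.06,-1],
    [0.03,0.435,-0.051,0.108,0.188,0.06,-1],
    [0.036,0.522,-0.061,0.108,0.188,0.06,-1],
    [0.0415,0.6096,-0.0712,0.108,0.188,0.06,-1],
    [0.0415,0.6096,-0.0712,0.108,0.188,0.06,-1],
    [0.0415,0.6096,-0.0712,0.108,0.188,0.06,-1]
  ]
}}

```text
clock: 40.88
position: [0.5477, -0.1247, 0.2151]
ee_rot: [-0.016, 0.953, -0.05, -0.3]
contact_force: [0.4, -0.8, -2.2]
grip_width: 0.306
grip_force: 40.0
```

```bash
cat >> h.py <<'E'
from scipy.spatial.transform import Rotation as R
def scanpose(off=(.0028,0,.0202)):
    s=env.sense(); q=s['ee_rot']; T=R.from_quat([q[1],q[2],q[3],q[0]]); S=T*R.from_quat([1,0,0,0])  # scanner axes: tool turned pi about x
    o=s['position']+S.apply(off); w=o+S.apply([.074,0,-.041]); a=np.radians(55); los=S.apply([np.cos(a),0,-np.sin(a)]); hit=w+los*(.055-w[2])/los[2]
    print('pos',s['position'].round(4),'win',w.round(4),'los',los.round(3),'y',S.apply([0,1,0]).round(3),'hit',hit.round(4),'grip',round(s['grip_width'],3),s['clock'],s['qpos'].round(2))
E
python3 - <<'E'
from h import *
scanpose(); snap('wrist','w16'); snap('top','t16'); snap('side','s16')
E
```

```text
pos [ 0.5477 -0.1247  0.2151] win [ 0.5985 -0.13    0.1541] los [ 0.001  0.    -1.   ] y [0.104 0.995 0.   ] hit [ 0.5986 -0.13    0.055 ] grip 0.306 40.875 [-0.23  0.45  1.72 -0.07  1.57  1.47]
```

Emit:
{"op": "move_arm", "data": {
  "rows": [
    [0,0,0,0,0,-0.01,-1],
    [0,0,0,0,0,-0.02,-1],
    [0,0,0,0,0,-0.03,-1],
    [0,0,0,0,0,-0.039,-1],
    [0,0,0,0,0,-0.039,-1],
    [0,0,0,0,0,-0.039,-1]
  ]
}}

```text
clock: 41.78
position: [0.5482, -0.1248, 0.1769]
ee_rot: [-0.016, 0.952, -0.05, -0.3]
contact_force: [0.3, 0.3, -1.0]
grip_width: 0.305
grip_force: 40.0
```

Run:
```python
from h import *
scanpose()
for n in ('wrist','top','side'): snap(n,n[0]+'17')
s=cv2.resize(cv2.imread('pics/s17.png')[90:270,230:420],None,fx=2.1,fy=2.1,interpolation=cv2.INTER_CUBIC)
t=cv2.resize(cv2.imread('pics/t17.png')[150:290,270:400],None,fx=3,fy=3,interpolation=cv2.INTER_CUBIC)
w=cv2.resize(cv2.imread('pics/w17.png'),None,fx=.38,fy=.38)
o=np.zeros((600,800,3),np.uint8); o[:s.shape[0],:s.shape[1]]=s; o[:t.shape[0],405:405+t.shape[1]]=t; o[430:430+w.shape[0],:w.shape[1]]=w; cv2.imwrite('pics/c17.png',o)
```

```text
pos [ 0.5482 -0.1248  0.1769] win [ 0.5989 -0.1301  0.1159] los [ 0. -0. -1.] y [ 0.104  0.995 -0.   ] hit [ 0.5989 -0.1302  0.055 ] grip 0.305 41.775 [-0.23  0.5   1.73 -0.07  1.52  1.47]
```

View pics/c17.png

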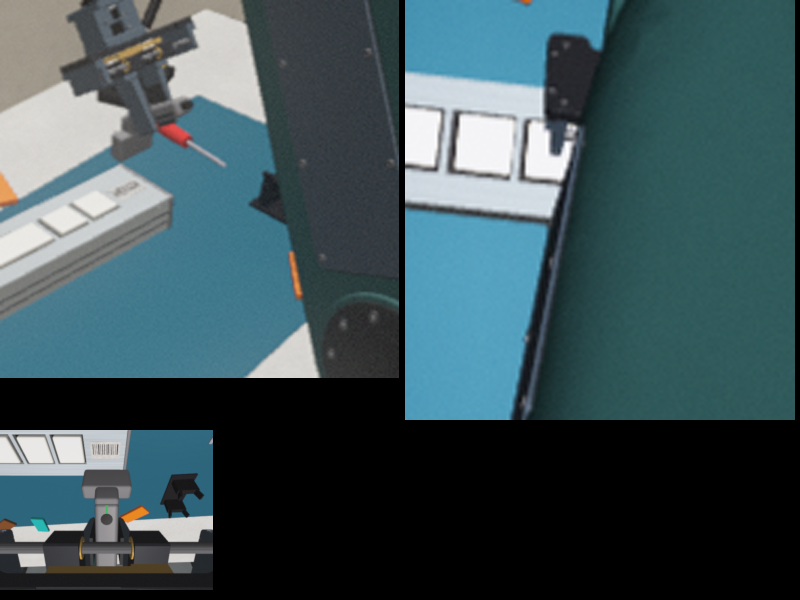

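Run:
```python
from h import *
g=np.load('pics/w17.npz')['img'].astype(int); m=g.mean(2)
print(ray('w17',[[277,51],[240,51],[312,51]],.055)[:,:2].round(4))
sub=m[30:75,225:330]; print([(30+i,int(v.std()),int(v.mean())) for i,v in enumerate(sub)][::3])
print([(c,int(m[51-8:51+8,c].mean()),int(m[43:59,c].std())) for c in range(225,330,3)])
# expected head-end / handle points
s=env.sense(); q=s['ee_rot']; S=R.from_quat([q[1],q[2],q[3],q[0]])*R.from_quat([1,0,0,0]); o=s['position']+S.apply([.0028,0,.0202])
print(proj('w17',o+S.apply(np.array([[.045,.014,.011],[.045,-.014,.011],[-.02,.014,.011],[-.02,-.014,.011]]))).round(1))
for r in (170,190,230): print(r,[(c,int(m[r,c])) for c in range(240,325,3)])
print([(r,int(m[r,281])) for r in range(100,250,4)])
```

```text
[[ 0.6006 -0.1281]
 [ 0.6031 -0.1043]
 [ 0.5982 -0.1506]]
[(30, 4, 195), (33, 4, 205), (36, 4, 202), (39, 25, 179), (42, 27, 179), (45, 27, 178), (48, 26, 179), (51, 27, 180), (54, 27, 178), (57, 26, 178), (60, 26, 178), (63, 24, 180), (66, 11, 199), (69, 12, 203), (72, 14, 203)]
[(225, 198, 2), (228, 199, 1), (231, 200, 1), (234, 200, 1), (237, 202, 1), (240, 207, 2), (243, 184, 12), (246, 158, 10), (249, 173, 8), (252, 197, 4), (255, 166, 4), (258, 158, 12), (261, 150, 5), (264, 167, 7), (267, 195, 3), (270, 145, 8), (273, 169, 2), (276, 188, 3), (279, 156, 0), (282, 172, 1), (285, 127, 1), (288, 178, 2), (291, 195, 3), (294, 131, 4), (297, 195, 5), (300, 188, 6), (303, 172, 6), (306, 184, 6), (309, 108, 11), (312, 203, 2), (315, 205, 1), (318, 202, 1), (321, 202, 1), (324, 202, 1), (327, 200, 2)]
[[246.5 185.2]
 [313.5 185.2]
 [250.4 319.4]
 [309.7 319.4]]
170 [(240, 138), (243, 138), (246, 138), (249, 103), (252, 66), (255, 72), (258, 76), (261, 74), (264, 74), (267, 75), (270, 75), (273, 75), (276, 75), (279, 76), (282, 76), (285, 76), (288, 76), (291, 75), (294, 77), (297, 76),
[... 515 characters left out ...]
 124), (258, 139), (261, 147), (264, 142), (267, 66), (270, 63), (273, 63), (276, 64), (279, 66), (282, 68), (285, 67), (288, 69), (291, 70), (294, 85), (297, 156), (300, 158), (303, 146), (306, 127), (309, 102), (312, 72), (315, 52), (318, 79), (321, 126), (324, 133)]
[(100, 204), (104, 127), (108, 71), (112, 73), (116, 72), (120, 73), (124, 73), (128, 74), (132, 75), (136, 74), (140, 76), (144, 78), (148, 104), (152, 70), (156, 71), (160, 72), (164, 74), (168, 75), (172, 76), (176, 79), (180, 105), (184, 136), (188, 139), (192, 139), (196, 94), (200, 118), (204, 119), (208, 120), (212, 119), (216, 121), (220, 91), (224, 65), (228, 66), (232, 68), (236, 70), (240, 70), (244, 71), (248, 75)]
```

The composite shows the scanner held with its head in line with the label: label at (105,450), head at (107,483) in the wrist inset. The computed aim point is within 2 mm of the measured label centre, so I hold here.

Emit:
{"op": "move_arm", "data": {
  "rows": [
    [0,0,0,0,0,0,-1],
    [0,0,0,0,0,0,-1],
    [0,0,0,0,0,0,-1],
    [0,0,0,0,0,0,-1],
    [0,0,0,0,0,0,-1],
    [0,0,0,0,0,0,-1],
    [0,0,0,0,0,0,-1],
    [0,0,0,0,0,0,-1],
    [0,0,0,0,0,0,-1],
    [0,0,0,0,0,0,-1],
    [0,0,0,0,0,0,-1],
    [0,0,0,0,0,0,-1]
  ]
}}

```text
clock: 43.42
position: [0.5481, -0.1248, 0.1768]
ee_rot: [-0.016, 0.952, -0.05, -0.3]
contact_force: [0.2, 0.2, -2.4]
grip_width: 0.306
grip_force: 40.0
```

Emit:
{"op": "move_arm", "data": {
  "rows": [
    [0,0,0,0,0,0,-1],
    [0,0,0,0,0,0,-1],
    [0,0,0,0,0,0,-1],
    [0,0,0,0,0,0,-1],
    [0,0,0,0,0,0,-1],
    [0,0,0,0,0,0,-1],
    [0,0,0,0,0,0,-1],
    [0,0,0,0,0,0,-1],
    [0,0,0,0,0,0,-1],
    [0,0,0,0,0,0,-1],
    [0,0,0,0,0,0,-1],
    [0,0,0,0,0,0,-1]
  ]
}}

```text
clock: 44.92
position: [0.5481, -0.1248, 0.1768]
ee_rot: [-0.016, 0.952, -0.05, -0.3]
contact_force: [-0.8, -0.0, -2.0]
grip_width: 0.302
grip_force: 40.0
```

Run:
```python
from h import *
scanpose(); snap('wrist','w18'); d=np.abs(np.load('pics/w18.npz')['img'].astype(int)-np.load('pics/w17.npz')['img']).mean(2)[90:300,200:360]; print(d.mean(),d.max())
s=env.sense(); q=s['ee_rot']; T=R.from_quat([q[1],q[2],q[3],q[0]]); y=np.radians(-1.83); G=R.from_quat([np.cos(y/2),np.sin(y/2),0,0])
print((G*T.inv()).as_rotvec(),np.array([.4400,-.3128,.0358])-s['position'])
```

```text
pos [ 0.5481 -0.1248  0.1768] win [ 0.5988 -0.1301  0.1157] los [-0. -0. -1.] y [ 0.105  0.995 -0.   ] hit [ 0.5987 -0.1301  0.055 ] grip 0.302 44.925 [-0.23  0.5   1.73 -0.07  1.52  1.47]
0.575138888888889 6.333333333333333
[-0.0417145  -0.60962066  0.07045184] [-0.10803431 -0.18802413 -0.14100297]
```

Emit:
{"op": "move_arm", "data": {
  "rows": [
    [0,0,0,0,0,0.03,-1],
    [-0.006,-0.087,0.01,0,0,0.05,-1],
    [-0.012,-0.174,0.02,-0.01,-0.02,0.05,-1],
    [-0.018,-0.261,0.03,-0.02,-0.04,0.05,-1],
    [-0.024,-0.348,0.04,-0.035,-0.07,0.04,-1],
    [-0.03,-0.435,0.05,-0.055,-0.1,0.03,-1],
    [-0.036,-0.522,0.06,-0.075,-0.13,0.02,-1],
    [-0.0417,-0.6096,0.0705,-0.095,-0.16,0,-1],
    [-0.0417,-0.6096,0.0705,-0.108,-0.188,-0.03,-1],
    [-0.0417,-0.6096,0.0705,-0.108,-0.188,-0.061,-1],
    [-0.0417,-0.6096,0.0705,-0.108,-0.188,-0.061,-1],
    [-0.0417,-0.6096,0.0705,-0.108,-0.188,-0.061,-1]
  ]
}}

```text
clock: 46.48
position: [0.4406, -0.3129, 0.1168]
ee_rot: [0.0, 1.0, -0.016, 0.0]
contact_force: [0.8, 0.6, -2.0]
grip_width: 0.303
grip_force: 40.0
```

Run:
```python
from h import *
s=env.sense(); q=s['ee_rot']; T=R.from_quat([q[1],q[2],q[3],q[0]]); y=np.radians(-1.83); G=R.from_quat([np.cos(y/2),np.sin(y/2),0,0])
print((G*T.inv()).as_rotvec().round(4),np.array([.4400,-.3128,.0358])-s['position'],s['grip_width'],s['grip_force'])
snap('wrist','w19'); d=np.abs(np.load('pics/w19.npz')['img'].astype(int)-np.load('pics/w18.npz')['img']).mean(2)[200:290,255:305]; print(d.mean(),d.max())
```

```text
[ 0.0004  0.0006 -0.0005] [-6.15112287e-04  6.59334574e-05 -8.10044468e-02] 0.30277558112032654 39.97527837753296
17.76948148148148 36.666666666666664
```

Emit:
{"op": "move_arm", "data": {
  "rows": [
    [0,0,0,-0.0005,0,-0.03,-1],
    [0,0,0,-0.0005,0,-0.055,-1],
    [0,0,0,-0.0005,0,-0.07,-1],
    [0,0,0,-0.0005,0,-0.076,-1],
    [0,0,0,-0.0005,0,-0.079,-1],
    [0,0,0,-0.0005,0,-0.08,-1],
    [0,0,0,-0.0005,0,-0.0805,-1],
    [0,0,0,-0.0005,0,-0.0805,-1],
    [0,0,0,-0.0005,0,-0.0805,-1]
  ]
}}

```text
clock: 47.65
position: [0.4398, -0.313, 0.0358]
ee_rot: [0.0, 1.0, -0.016, 0.0]
contact_force: [-0.7, -0.4, 6.8]
grip_width: 0.307
grip_force: 40.0
```

Seated, with light contact. I'll open the gripper, rise and check.

Emit:
{"op": "move_arm", "data": {
  "rows": [
    [0,0,0,0,0,0,0],
    [0,0,0,0,0,0,0.5],
    [0,0,0,0,0,0,1],
    [0,0,0,0,0,0,1],
    [0,0,0,0,0,0,1],
    [0,0,0,0,0,0,1],
    [0,0,0,0,0,0.03,1],
    [0,0,0,0,0,0.06,1],
    [0,0,0,0,0,0.095,1],
    [0,0,0,0,0,0.095,1],
    [0,0,0,0,0,0.095,1]
  ]
}}

```text
clock: 49.02
position: [0.4393, -0.3126, 0.1299]
ee_rot: [-0.0, 1.0, -0.016, -0.0]
contact_force: [0.1, 0.3, -0.2]
grip_width: 1.002
grip_force: 0.0
```

Run:
```python
from h import *
s=env.sense(); print(s['position'],s['grip_width'])
snap('wrist','w20')
for f in ('w15','w20'):
  g=np.load(f'pics/{f}.npz')['img'].astype(int); m=((g.min(2)>125)&(np.ptp(g,axis=2)<25)).astype(np.uint8)
  for c in cv2.findContours(m,cv2.RETR_LIST,cv2.CHAIN_APPROX_NONE)[0]:
    x,y,w,h=cv2.boundingRect(c)
    if cv2.contourArea(c)>800 and 220<x<340 and w<100: print(f,x,y,w,h,cv2.minAreaRect(ray(f,c[:,0],.067)[:,:2].astype(np.float32)*1000))
```

```text
[ 0.43929899 -0.31256767  0.1298576 ] 1.0018285213368863
w15 263 146 36 146 ((436.1861267089844, -312.66058349609375), (24.317655563354492, 111.65125274658203), 88.07111358642578)
w20 263 147 37 145 ((435.97198486328125, -312.8346862792969), (24.59100341796875, 110.56006622314453), 88.13072967529297)
w20 241 128 81 22 ((496.8564758300781, -314.8119201660156), (53.83299255371094, 13.984858512878418), 88.12126922607422)
```

Emit:
{"op": "move_arm", "data": {
  "rows": [
    [0,0,0,0,0,0.06,1],
    [0,0,0,0,0,0.12,1],
    [0,0,0,0,-0.06,0.15,1],
    [0,0,0,0,-0.12,0.15,1],
    [0,0,0,-0.02,-0.18,0.15,1],
    [0,0,0,-0.06,-0.24,0.15,1],
    [0,0,0,-0.1,-0.3,0.15,1],
    [0,0,0,-0.14,-0.33,0.15,1],
    [0,0,0,-0.14,-0.33,0.15,1],
    [0,0,0,-0.14,-0.33,0.15,1]
  ]
}}

```text
clock: 50.32
position: [0.2992, -0.6425, 0.2789]
ee_rot: [-0.001, 1.0, -0.016, -0.0]
contact_force: [1.4, -0.4, -1.4]
grip_width: 1.0
grip_force: 0.0
```

Run:
```python
from h import *
snap('top','t21'); snap('side','s21')
for p in plates('t21',.06,amin=150): print(*p[:5])
a=np.load('pics/top0.npz')['img'].astype(int); b=np.load('pics/t21.npz')['img'].astype(int)
d=(np.abs(a-b).mean(2)>25).astype(np.uint8)
n,l,st,ce=cv2.connectedComponentsWithStats(d)
print([(st[i].tolist()) for i in range(1,n) if st[i,4]>8])
```

```text
589.9 -550.6 82.5 53.1 -61.3
605.8 -68.3 44.6 44.6 84.0
604.2 -66.9 58.8 58.5 -6.0
610.2 -9.4 59.1 57.9 -6.0
620.2 70.0 90.4 44.6 83.8
624.9 401.7 52.9 47.6 28.4
618.6 70.8 104.2 59.5 83.7
628.5 149.8 44.6 44.5 -6.0
627.5 151.0 59.9 58.3 -5.8
[[219, 180, 21, 21, 387], [242, 183, 41, 23, 763], [286, 188, 21, 21, 376], [310, 190, 21, 21, 385], [272, 248, 21, 39, 719], [174, 255, 23, 23, 366], [215, 258, 25, 25, 360], [331, 263, 20, 20, 377], [282, 373, 238, 47, 1223], [261, 375, 9, 4, 15], [224, 383, 21, 14, 46], [255, 388, 28, 11, 42], [257, 390, 11, 6, 14], [200, 400, 17, 20, 210], [225, 402, 21, 8, 32], [362, 407, 5, 3, 10], [405, 408, 5, 3, 10], [398, 416, 5, 4, 13]]
```

Run:
```python
from h import *
for f in ('t21','t14'):
  for thr in (195,205,215):
    print(f,thr,[p[:5] for p in plates(f,.06,thr,150) if 590<p[0]<640 and p[3]<50])
snap('side','s22')
for thr in (185,200,215): print(thr,[p[:5] for p in plates('s22',.06,thr,60) if 590<p[0]<640])
g=np.load('pics/t21.npz')['img'].astype(int).min(2)
u=np.array([.1045,.9945]); 
for n,c in dict(a=(.6282,.1512),w=(.6198,.071),b=(.611,-.0098),c=(.605,-.0676)).items():
  L=.058 if n=='w' else .034
  px=[proj('t21',[c[0]+u[0]*k,c[1]+u[1]*k,.057])[0].round().astype(int) for k in np.linspace(-L,L,24)]
  print(n,[int(g[p[1],p[0]]) for p in px])
```

```text
t21 195 [(605.4, -68.8, 42.3, 41.6, 84.0), (611.0, -12.8, 42.1, 41.6, 84.0), (619.8, 69.8, 88.4, 41.9, 84.0), (628.2, 149.5, 42.7, 41.9, 84.0), (635.1, 209.0, 44.7, 44.1, 83.6)]
t21 205 [(605.2, -69.0, 41.8, 40.8, 84.0), (610.8, -13.0, 41.6, 40.8, 84.0), (619.5, 69.5, 87.8, 41.1, 83.7), (627.8, 149.4, 41.5, 41.1, 83.1), (634.3, 209.0, 44.1, 42.2, 84.0)]
t21 215 [(605.7, -68.4, 40.8, 39.0, 89.7), (611.3, -12.8, 39.9, 39.2, 84.6), (620.0, 69.7, 86.0, 39.5, 83.2), (628.5, 149.6, 39.3, 39.2, 83.9)]
t14 195 [(605.4, -68.6, 42.5, 42.1, 84.0), (611.0, -12.6, 42.4, 42.2, 84.0), (619.7, 69.8, 88.5, 42.2, 84.0), (628.2, 149.6, 42.9, 42.0, 83.9), (635.0, 209.1, 45.2, 45.1, -6.0)]
t14 205 [(605.2, -68.9, 42.0, 41.3, 84.0), (610.8, -12.8, 42.1, 41.3, 84.0), (619.7, 69.6, 88.2, 41.6, 83.6), (628.2, 149.5, 42.1, 41.4, 84.0), (635.0, 208.9, 44.2, 43.9, 83.6)]
t14 215 [(605.4, -68.8, 40.9, 40.4, 83.4), (611.0, -12.9, 40.8, 40.5, 84.0), (619.8, 69.4, 86.9, 40.5, 83.7), (628.1, 149.4, 40.6, 40.6, 83.9), (634.0, 209.0, 44.4, 40.5, 85.6)]
185 [(624.7, 221.8, 70.1, 41.0, 39.8)]
200 [(639.0, 207.8, 45.2, 45.1, 83.4), (630.7, 149.1, 43.1, 42.6, 83.7), (623.3, 68.6, 90.1, 44.4, 84.2), (615.2, -13.7, 44.0, 42.7, -5.8), (609.2, -70.6, 44.5, 43.6, -5.9)]
215 [(630.6, 149.5, 38.5, 35.9, 84.1), (622.4, 69.7, 82.8, 35.8, 84.1), (613.5, -13.2, 37.1, 36.4, 84.1), (608.1, -69.2, 36.5, 35.6, 84.0)]
a [81, 145, 163, 121, 215, 220, 219, 219, 218, 221, 219, 220, 219, 221, 218, 222, 220, 219, 197, 56, 93, 169, 166, 167]
w [77, 162, 99, 220, 219, 219, 220, 220, 219, 219, 221, 220, 219, 221, 219, 221, 219, 220, 220, 222, 207, 81, 163, 134]
b [74, 135, 166, 207, 219, 219, 220, 220, 218, 219, 221, 221, 220, 221, 220, 220, 219, 216, 181, 51, 77, 167, 127, 99]
c [168, 169, 169, 100, 215, 220, 219, 221, 219, 220, 221, 217, 220, 220, 220, 219, 221, 219, 207, 105, 74, 166, 170, 207]
```

```bash
python3 -c "
from cell import env
print(env.sign_off())"
```

```text
the job is handed in; nothing more can be done
None
```

I fitted all four white plates and pressed them level, aimed the scanner at the label and held it for 3 s, then put it back in its rest and handed the job in at about 50 s; no verdict came back.

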